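# Show a standing carton's label and two seals to a fixed reader

### The job

Pick up the small carton that stands on end on the cardboard mat and show it to the reader, bringing it between the two lamp plates: first its label face, then its underside, then the round seal low on one broad side, each squarely facing the upward-tilted lens, centred on it, about 75 mm from it and held still for a second. Then stand the carton upright again, on the same end, on the grey board beside the carton lying there. Touch neither reader nor lamp plates and leave everything else where it is.

Things in the scene. Friction and masses are not known exactly. Their poses are not given: they have to be found in the camera images.
- carton: Brown carton, a rigid box 104 mm tall as it stands on end, 70 mm deep (label to back), 52 mm wide across its broad sides (the grasp); 0.08 to 0.16 kg. Own axes: -x out of the label face, +y out of the underside (down while it stands), +z out of the sealed broad side. Origin: centre of the plain broad side. At the start the label heads within 0.5 rad of +x, the seal to the robot's right.
- carton_label (a point): Centre of the carton's label face (52 x 104 mm, with the white printed label), on the surface; axes as the carton's.
- carton_foot (a point): Centre of the carton's underside (52 x 70 mm, with a dark grey round seal of 26 mm), on the surface; axes as the carton's.
- carton_seal (a point): Centre of the dark grey round 26 mm seal on the sealed broad side (70 x 104 mm), on the surface, midway along the depth and 28 mm above the underside; axes as the carton's.
- carton_center (a point): Centre of the carton's volume. Hint: grip with fingers slanting about 30 degrees from vertical, down and toward the label, 86 mm above the underside, 10 mm behind mid-depth. Then the label faces the lens with the fingers nearly straight down, the underside half a turn later about the finger line with the fingers slanting 35 degrees down and forward, the seal a quarter turn off, slanting 25 degrees back.
- station: Fixed reading station. Origin on the table below the scan point; x level toward the reader (roughly away from the robot), z up. Base plate 8 mm thick, x -65 to 125 mm, y +-120 mm. Two upright grey lamp plates 12 mm thick, 155 mm high, from x = -60 to 40 mm, inner faces at y = +-94 mm. Reader head 75 mm wide on a post at x = 100 mm, its top at 160 mm, tilted so that its round black lens looks up.
- scan_point (a point): Point on the lens axis 75 mm before the glass, 170 mm above the table, between the lamp plates. Its x axis points along the lens axis to the lens, 25 degrees below level, over the station's x; y level. A face is shown when its point (carton_label, carton_foot, carton_seal) lies here, the face looking squarely along this x, the carton on the robot's side; turning about that direction is free.
- board: Fixed grey laminate board, 190 x 260 mm, 14 mm thick, lying on the table; origin at the centre of its underside, x along its 190 mm, y along its 260 mm. Its half toward +y (near the robot) is taken by a lying carton, its half toward -y (far from the robot) is free.
- done_carton: An equal carton lying flat on the board, 70 x 104 mm, 52 mm high; origin at the centre of its underside, y along its 104 mm. Leave it.
- mat: Fixed cardboard mat, 240 x 190 mm, 5 mm thick, on the table; origin at the centre of its underside, x (240 mm) away from the robot. The carton stands on its far half.
- tub: Bystander: grey plastic tub with rivets, 87 mm across, 57 mm high, on the near half of the mat; origin at the centre of its underside.
- half_roll: Bystander: brown tape roll lying flat, 100 mm across, 48 mm high, on the near half of the mat; origin at the centre of its underside.
- full_roll: Bystander: brown tape roll lying flat, 112 mm across, 48 mm high, near the robot; origin at the centre of its underside.

How it is judged:
By the outcome, as a careful person would: the job done as asked, in the order asked, and still so for the second after the job is handed in, with the robot touching nothing.
It also fails if it takes over 67 s, if anything falls off the work surface, if the arm or the gripper's body presses on something with over 40 N, if the wrist force passes 120 N, or if a joint passes its speed limit or range.

### The arm

A 6-joint arm with a two-finger parallel gripper is mounted at the origin on the work surface; the furniture and walls round the work are solid. World frame = base frame: x ahead of the robot, y to its left, z up, the work surface at z = 0. Lengths are in mm, angles in rad, forces in N, time in s.
With the tool pointing down it reaches from about 325 to 850 mm from the base axis. Payload 4.4 kg.
Tool frame: the origin (TCP) lies midway between the tips of the shut fingers; the grasp point (between the pads) lies 19 mm behind it; z points along the fingers, y is the line along which they close (so a half turn about z gives the same grasp; the last joint's range is limited). The gripper opens to 94 mm and grips with 3 to 60 N. Pads are 16 mm wide; open, the fingers measure 119 mm over their backs; the gripper's body (75 mm by 177 mm) begins 78 mm behind the grasp point.
Start: joints at [-1.29, 0.207, 1.542, -0, 1.393, -0.15], TCP at [240.629, -522.23, 205.447] pointing down, gripper open.
Joint ranges: [-2.73, 2.73], [-0.86, 2.22], [0.23, 2.46], [-1.11, 4.25], [0.08, 2.63], [-2.82, 2.82]. Speed limits (rad/s): [2.79, 2.79, 3.14, 3.14, 3.14, 3.14].

### API

Orientations are given as a rotation vector (axis times angle).
In Python, from bench import r gives the robot as it stands. The module is installed in compiled form; this text tells all that it offers.
- The arm moves only by the tool play_rows, never from a script. Its argument "targets" is a list of rows, each an object of numbers: "dx", "dy", "dz": the shift along the tool's x, y, z in units of 0.2 m (1.0 is 0.2 m); "roll": the turn about the tool's z in units of 1.5 rad (1.0 is 1.5 rad); "grip": the opening, from 0 (shut) to 1 (fully open). In form: [{"dx": .., "dy": .., "dz": .., "roll": .., "grip": ..}, ...]. A call has 1 to 8 rows; each row is the pose to reach, as a shift and turn from the pose commanded when the call began, along the tool's axes at that moment; what a row does not reach only later rows make up. A row lasts 1/10 s, in which the tool goes at most 50 mm and 8.59 degrees, less where a joint would pass 70% of its speed; a pose out of reach is approached as far as the arm can. A call with a number of a shift or a turn outside -1 to 1 is refused whole. A call with a gripper value outside its range is refused whole. The fingers move at their own pace and stop on an object; "grip_force" is the grip in N (left out, the last holds). Time passes only in rows, so rows that repeat a pose let the fingers close. It gives the time, the measured TCP pose, the force, the opening and the grip force at its end, in the units of the state.
- r.state(): the state, without advancing time (a new reading comes with each control period).
- r.capture(name): name is "scene" or "top" or "wrist"; returns a dict with "frame" (480x640x3 uint8, red, green, blue), "range_z" (480x640 float32, mm along the optical axis (not along the pixel's ray), 0 where there is no reading), "mtx" (3x3 intrinsics, pixels), "rvec" (rotation vector, rad) and "tvec" (3), from world to camera coordinates, as OpenCV has them; the wrist camera has in their place "T_tool_cam" (4x4, takes a point from camera to tool coordinates, whose origin is the TCP and whose axes are the flange's). Camera axes: x right, y down, z forward; pixel columns grow to the right and rows downward; lengths in mm; the calibration is good to about 2 mm. A picture is of the moment at which its call begins: read the wrist's pose just before it.
- r.sign_off(): hands the job in; it is judged then, once.
Trained networks look in a picture, given as the dict that the camera call returned (one of the last four; its "shot" number tells which), for a name from the list of things; names that differ only in an ending like _2 or _b are one class to them, and where a whole thing is asked for, a point or a joint stands for the part that bears it (a point fixed in the world has none). Each returns a list of dicts, best first, with "p" (0 to 1); they miss things now and then, are a little off and sometimes report something else, mostly with a low value. They report only what shows in the picture. A call takes as long as a camera call.
- r.spot_in(query, picture): "centre" ([row, column] in pixels, amid what is visible of it).
The state is a dict: "clock": time; "qpos": joint angles; "qvel": joint speeds; "joint_torque": joint torques, N m; "tool_pos": TCP position; "ee_rot": TCP orientation; "contact_force": force on the tool from outside, world axes, zero at the start; "ft_torque": the same for the moment, N m; "finger_gap": opening from 0.0 (shut) to 1.0 (fully open); "grasp_force": force on a finger pad.
Only numpy, scipy, OpenCV 4.12 (cv2) and the standard library are available. Lean on these libraries where they do the work, as an engineer would, in place of code of your own. Each camera call takes 0.05 s, during which the arm holds its last target. There are 200 camera calls.

## Working session

There is one attempt and no reset: what is moved stays moved. The work goes in short steps, Python scripts to look and compute and a tool call to move; the robot and the scene stay as the last step left them, time stands still between calls to the robot, and variables do not carry over. Pictures are saved under pics/ and viewed, at most 10 in all, crops included, and the job is handed in when it is done.

Besides the shell and the picture viewer there is one more tool, called after ">>>" in YAML: its name, and indented under it one key for each argument. play_rows: Moves the arm, as the interface text tells. Shifts and turns lie within -1 to 1; 1 stands for 0.2 m of shift or 1.5 rad of turn. Its arguments: {"type":"object","properties":{"targets":{"type":"array"},"grip_force":{"type":"number"}},"required":["targets"]}

```bash
ls; mkdir -p pics
python3 - <<'E'
from bench import r
import cv2,numpy as np
print(r.state())
ims=[]
for n in ("scene","top"):
    c=r.capture(n); np.savez(f"{n}0.npz",**c); ims.append(c["frame"][:,:,::-1])
    print(n,c["mtx"].tolist(),c["rvec"],c["tvec"])
    cv2.imwrite(f"pics/{n}0.png",ims[-1])
    for q in ("carton","carton_label","carton_seal","station","board","done_carton","mat","tub","half_roll","full_roll"):
        print(q,[(np.round(d["centre"]).tolist(),round(d["p"],2)) for d in r.spot_in(q,c)[:2]])
E
```

```text
pics
{'clock': 0.0, 'qpos': array([-1.28948283e+00,  2.07399888e-01,  1.54294960e+00, -3.76264347e-05,
        1.39349208e+00, -1.50470078e-01]), 'qvel': array([ 2.14838856e-03,  3.44374881e-07,  1.08537326e-03,  6.46931249e-04,
       -6.38940723e-04, -7.76971978e-04]), 'joint_torque': array([ 1.74160516e-03, -3.70870972e+01, -2.81413668e+01,  6.98023802e-02,
        3.61273647e-02, -1.74171801e-04]), 'tool_pos': array([ 240.39917661, -521.4440749 ,  204.30430252]), 'ee_rot': array([-3.06647102e+00, -6.72517607e-01,  2.88777717e-04]), 'contact_force': array([-0.88577176, -0.40408097, -0.00160142]), 'ft_torque': array([-0.02178538,  0.01507337,  0.00408074]), 'grasp_force': 0.0, 'finger_gap': 1.0008254465987263}
scene [[620.579699466591, 0.0, 330.5711070393618], [0.0, 620.579699466591, 230.24062286831088], [0.0, 0.0, 1.0]] [ 2.06548508 -0.41324191  0.26667592] [-446.98458292  198.27020763 1411.88255458]
carton [([318.0, 423.0], 0.58)]
carton_label [([315.0, 420.0], 0.89)]
carton_seal [([318.0, 419.0], 0.66)]
station [([244.0, 380.0], 0.72)]
board [([214.0, 270.0], 0.96)]
done_carton [([207.0, 250.0], 0.69), ([212.0, 394.0], 0.25)]
mat [([351.0, 408.0], 0.95)]
tub []
half_roll [([363.0, 379.0], 0.74)]
full_roll [([241.0, 266.0], 0.87)]
top [[614.8739753319741, 0.0, 312.776125654913], [0.0, 614.8739753319741, 247.42313501666104], [0.0, 0.0, 1.0]] [ 2.16801433 -2.04557119  0.22497997] [ -24.40115176  501.74768472 1788.13436033]
carton [([233.0, 416.0], 0.6)]
carton_label [([231.0, 419.0], 0.63)]
carton_seal [([234.0, 416.0], 0.68)]
station [([219.0, 307.0], 0.91)]
board [([246.0, 195.0], 0.88)]
done_carton [([278.0, 200.0], 0.95)]
mat [([256.0, 414.0], 0.64)]
tub [([278.0, 396.0], 0.78)]
half_roll [([282.0, 439.0], 0.56), ([279.0, 256.0], 0.54)]
full_roll [([281.0, 255.0], 0.56), ([231.0, 418.0], 0.47)]
```

View pics/scene0.png

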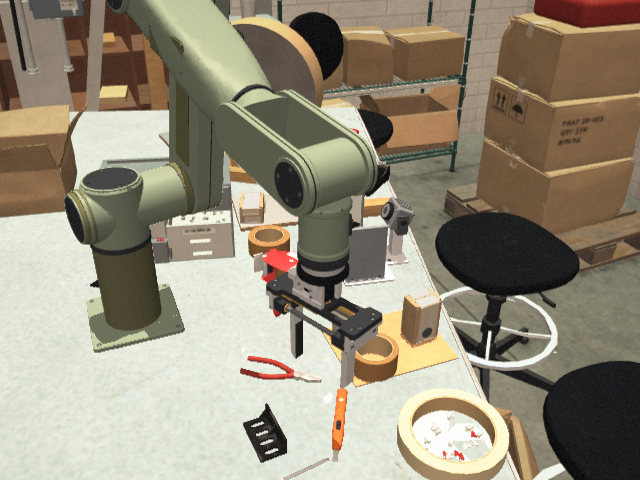

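View pics/top0.png

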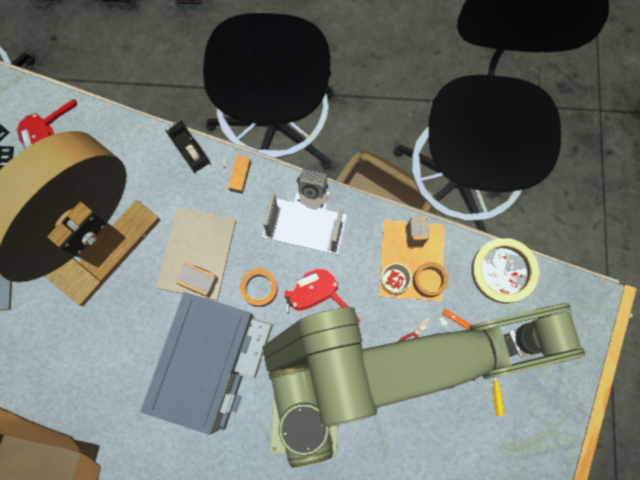

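```bash
cat > h.py <<'E'
import numpy as np, cv2
from scipy.spatial.transform import Rotation as R
def load(n): return dict(np.load(n))
def cloud(c,T=None):
    """world points HxWx3 (nan if none)"""
    z=c["range_z"].astype(float); v,u=np.mgrid[:480,:640]; K=c["mtx"]
    P=np.stack([(u-K[0,2])/K[0,0]*z,(v-K[1,2])/K[1,1]*z,z],-1); P[z<=0]=np.nan
    if T is None:
        Rm=cv2.Rodrigues(c["rvec"])[0]; return (P-c["tvec"].ravel())@Rm
    return P@T[:3,:3].T+T[:3,3]
def rect(P):
    (cx,cy),(w,h),a=cv2.minAreaRect(P[:,:2].astype(np.float32)); return np.round([cx,cy,w,h,a],1)
E
python3 - <<'E'
from h import *
c=load("top0.npz"); W=cloud(c)
def sel(r0,r1,c0,c1,z0,z1):
    P=W[r0:r1,c0:c1].reshape(-1,3); P=P[(P[:,2]>z0)&(P[:,2]<z1)]; return P
print("table",np.nanmedian(W[300:340,380:400,2]))
for n,a in dict(carton=(205,250,395,440,95,120),done=(255,305,165,225,55,80),board=(200,305,150,245,9,19),mat=(210,305,375,450,2.,9),plateL=(190,245,255,280,125,165),plateR=(200,260,330,355,125,165),head=(160,210,290,335,100,190),base=(190,250,262,350,5,12),tub=(255,300,375,410,30,70),half=(255,305,410,455,38,60),full=(260,310,235,282,38,60)).items():
    P=sel(*a); print(n,len(P),rect(P) if len(P)>5 else "",np.round(np.median(P,0),1) if len(P) else "")
c=load("scene0.npz"); W=cloud(c)
# carton faces in scene view
P=W[285:350,398:445].reshape(-1,3); P=P[(P[:,2]>12)&(P[:,2]<103)]
print(len(P)); 
P=P[np.linalg.norm(P[:,:2]-np.nanmedian(P[:,:2],0),axis=1)<70]
print(rect(P)); print(np.round(P[::60],0).tolist())
E
```

```text
table 1.7918263725823504
carton 408 [ 566.8 -302.9   69.8   51.8    6.2] [ 564.4 -302.8  107.8]
done 767 [386.2 344.7 104.8  67.3  70. ] [385.1 342.7  65.4]
board 3331 [479.3 358.8 326.3 290.    3.7] [492.3 365.5  13.8]
mat 2522 [ 502.6 -302.   297.6  230.7    2.1] [ 505.4 -285.4    5.2]
plateL 198 [587.3 136.2  13.9 100.4  79.7] [586.4 136.  152.7]
plateR 164 [552.  -60.6  13.6 101.4  80. ] [550.6 -60.4 154.5]
head 720 [676.4  19.2  94.2  77.9  80.9] [670.5  18.6 148.6]
base 1853 [600.6  32.7 190.8 272.8   3.4] [592.9  34.5   8.2]
tub 252 [ 425.8 -244.9   85.4   82.5    3. ] [ 440.9 -253.5   53.9]
half 428 [ 428.9 -350.1   98.3  100.2   82.5] [ 429.7 -350.6   52.4]
full 635 [375.5 161.1 110.7 110.3  61.9] [375.7 160.8  48. ]
1272
[ 565.2 -304.1   72.3   57.9    5.2]
[[534.0, -282.0, 99.0], [535.0, -306.0, 97.0], [575.0, -329.0, 97.0], [544.0, -329.0, 100.0], [531.0, -284.0, 66.0], [551.0, -333.0, 93.0], [534.0, -305.0, 73.0], [573.0, -328.0, 76.0], [537.0, -328.0, 81.0], [594.0, -326.0, 60.0], [553.0, -331.0, 71.0], [532.0, -303.0, 50.0], [572.0, -327.0, 53.0], [534.0, -323.0, 57.0], [589.0, -326.0, 39.0], [548.0, -330.0, 49.0], [533.0, -304.0, 29.0], [577.0, -330.0, 33.0], [555.0, -327.0, 31.0], [538.0, -329.0, 33.0], [552.0, -333.0, 26.0], [535.0, -330.0, 18.0]]
```

>>> play_rows:
  targets:
    - {"dx":0.25,"dz":-0.2,"grip":1}
    - {"dx":0.5,"dz":-0.4,"grip":1}
    - {"dx":0.75,"dz":-0.5,"grip":1}
    - {"dx":1,"dz":-0.5,"grip":1}
    - {"dx":1,"dz":-0.5,"grip":1}

```text
$.targets[0]: bad value
```

>>> play_rows:
  targets:
    - {"dx":0.25,"dy":0,"dz":-0.2,"roll":0,"grip":1}
    - {"dx":0.5,"dy":0,"dz":-0.4,"roll":0,"grip":1}
    - {"dx":0.75,"dy":0,"dz":-0.5,"roll":0,"grip":1}
    - {"dx":1,"dy":0,"dz":-0.5,"roll":0,"grip":1}
    - {"dx":1,"dy":0,"dz":-0.5,"roll":0,"grip":1}

```text
clock: 1.6
tool_pos: [425.5, -437.3, 307.6]
ee_rot: [3.065, 0.676, 0.004]
contact_force: [-0.5, -0.6, -0.6]
finger_gap: 1.002
grasp_force: 0.0
```

>>> play_rows:
  targets:
    - {"dx":0.1,"dy":0.25,"dz":-0.2,"roll":0,"grip":1}
    - {"dx":0.2,"dy":0.5,"dz":-0.4,"roll":0,"grip":1}
    - {"dx":0.3,"dy":0.75,"dz":-0.6,"roll":0,"grip":1}
    - {"dx":0.35,"dy":1,"dz":-0.8,"roll":0,"grip":1}
    - {"dx":0.35,"dy":1,"dz":-1,"roll":0,"grip":1}
    - {"dx":0.35,"dy":1,"dz":-1,"roll":0,"grip":1}

```text
clock: 2.2
tool_pos: [548.5, -568.7, 470.8]
ee_rot: [3.057, 0.67, 0.013]
contact_force: [21.1, -24.4, 21.8]
finger_gap: 0.998
grasp_force: 0.0
```

Run:
```python
from bench import r
from h import *
s=r.state(); print(s["clock"],s["qpos"].round(3),s["tool_pos"].round(1)); print(R.from_rotvec(s["ee_rot"]).as_matrix().round(3))
```

```text
2.2 [-0.914  0.757  0.225  0.003  2.145  0.227] [ 548.5 -568.7  470.8]
[[ 0.908  0.418  0.011]
 [ 0.418 -0.908 -0.01 ]
 [ 0.006  0.014 -1.   ]]
```

>>> play_rows:
  targets:
    - {"dx":0.5,"dy":-0.9,"dz":0.7,"roll":0.223,"grip":1}
    - {"dx":0.5,"dy":-0.9,"dz":0.7,"roll":0.223,"grip":1}
    - {"dx":0.5,"dy":-0.9,"dz":0.7,"roll":0.223,"grip":1}
    - {"dx":0.5,"dy":-0.9,"dz":0.7,"roll":0.223,"grip":1}
    - {"dx":0.5,"dy":-0.9,"dz":0.7,"roll":0.223,"grip":1}
    - {"dx":0.5,"dy":-0.9,"dz":0.7,"roll":0.223,"grip":1}
    - {"dx":0.5,"dy":-0.9,"dz":0.7,"roll":0.223,"grip":1}

```text
clock: 2.9
tool_pos: [565.0, -362.2, 331.3]
ee_rot: [3.124, 0.156, 0.018]
contact_force: [-0.5, -0.8, -0.3]
finger_gap: 1.001
grasp_force: 0.0
```

```bash
cat >> h.py <<'E'
def az(s): m=R.from_rotvec(s["ee_rot"]).as_matrix(); return np.arctan2(m[1,0],m[0,0])
def go(s,p,a=None):
    """units for dx,dy,dz,roll to TCP p, tool-x azimuth a (deg), from state s"""
    m=R.from_rotvec(s["ee_rot"]).as_matrix(); d=m.T@(np.array(p)-s["tool_pos"])/200
    ro=0 if a is None else (az(s)-np.radians(a)+np.pi)%(2*np.pi)-np.pi
    return np.round(list(d)+[ro/1.5],3)
def wrist(r):
    s=r.state(); c=r.capture("wrist"); T=np.eye(4); T[:3,:3]=R.from_rotvec(s["ee_rot"]).as_matrix(); T[:3,3]=s["tool_pos"]
    return s,c,cloud(c,T@c["T_tool_cam"])
E
python3 - <<'E'
from bench import r
from h import *
s,c,W=wrist(r); cv2.imwrite("pics/w1.png",c["frame"][:,:,::-1])
print(s["clock"],s["tool_pos"].round(1),np.degrees(az(s)),s["qpos"].round(2))
P=W.reshape(-1,3); P=P[(P[:,2]>100)&(P[:,2]<116)&(P[:,0]>500)&(P[:,0]<640)&(abs(P[:,1]+303)<60)]
print(len(P),rect(P),np.median(P,0))
b=rect(P); print(go(s,(586,-301,190),5.5))
E
```

```text
2.9 [ 565.  -362.2  331.3] 5.726009807312426 [-0.7   0.34  1.12 -0.    1.66  0.77]
2423 [ 567.1 -303.7   66.6   51.9    5.4] [ 568.5446431  -304.11151275  109.55856679]
[ 0.127 -0.304  0.704  0.003]
```

>>> play_rows:
  targets:
    - {"dx":0.13,"dy":-0.3,"dz":0.3,"roll":0,"grip":1}
    - {"dx":0.13,"dy":-0.3,"dz":0.5,"roll":0,"grip":1}
    - {"dx":0.13,"dy":-0.3,"dz":0.7,"roll":0,"grip":1}
    - {"dx":0.13,"dy":-0.3,"dz":0.7,"roll":0,"grip":1}

```text
clock: 3.35
tool_pos: [585.4, -304.0, 187.2]
ee_rot: [3.127, 0.151, 0.011]
contact_force: [-0.7, -0.3, -0.5]
finger_gap: 1.001
grasp_force: 0.0
```

Run:
```python
from bench import r
from h import *
s=r.state(); print(s["tool_pos"],go(s,(587,-301.6,74),5.4))
```

```text
[ 585.38843161 -303.95973672  187.20319814] [ 0.005 -0.018  0.566  0.002]
```

>>> play_rows:
  targets:
    - {"dx":0.005,"dy":-0.015,"dz":0.25,"roll":0,"grip":1}
    - {"dx":0.005,"dy":-0.015,"dz":0.45,"roll":0,"grip":1}
    - {"dx":0.005,"dy":-0.015,"dz":0.57,"roll":0,"grip":1}
    - {"dx":0.005,"dy":-0.015,"dz":0.57,"roll":0,"grip":1}
    - {"dx":0.005,"dy":-0.015,"dz":0.57,"roll":0,"grip":0.3}
    - {"dx":0.005,"dy":-0.015,"dz":0.57,"roll":0,"grip":0.3}
    - {"dx":0.005,"dy":-0.015,"dz":0.57,"roll":0,"grip":0.3}
    - {"dx":0.005,"dy":-0.015,"dz":0.57,"roll":0,"grip":0.3}
  grip_force: 10

```text
clock: 4.15
tool_pos: [591.0, -303.9, 80.6]
ee_rot: [3.119, 0.152, 0.026]
contact_force: [-0.4, 0.4, -0.3]
finger_gap: 0.697
grasp_force: 0.0
```

>>> play_rows:
  targets:
    - {"dx":0,"dy":0,"dz":0,"roll":0,"grip":0.3}
    - {"dx":0,"dy":0,"dz":0,"roll":0,"grip":0.3}
    - {"dx":0,"dy":0,"dz":0,"roll":0,"grip":0.3}
    - {"dx":0,"dy":0,"dz":0,"roll":0,"grip":0.3}

```text
clock: 4.55
tool_pos: [590.2, -302.9, 79.0]
ee_rot: [3.122, 0.152, 0.023]
contact_force: [-0.6, 0.8, 3.9]
finger_gap: 0.562
grasp_force: 9.9
```

Run:
```python
from bench import r
from h import *
s=r.state(); print(s["tool_pos"],s["qpos"].round(4)); print(R.from_rotvec(s["ee_rot"]).as_matrix().round(3))
s,c,W=wrist(r); cv2.imwrite("pics/w2.png",c["frame"][:,:,::-1])
```

```text
[ 590.17619074 -302.89554524   79.01319538] [-0.6024  0.4929  1.4349 -0.0043  1.1921  0.8725]
[[ 0.995  0.097  0.016]
 [ 0.097 -0.995 -0.016]
 [ 0.014  0.017 -1.   ]]
```

View pics/w2.png

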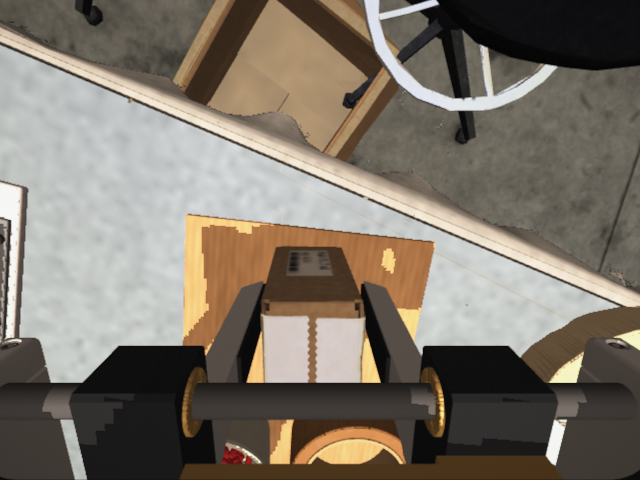

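>>> play_rows:
  targets:
    - {"dx":0.0,"dy":0,"dz":0.006,"roll":0,"grip":0.3}
    - {"dx":0.04,"dy":0,"dz":0.01,"roll":0,"grip":0.3}
    - {"dx":0.08,"dy":0,"dz":0.012,"roll":0,"grip":0.3}
    - {"dx":0.12,"dy":0,"dz":0.015,"roll":0,"grip":0.3}
    - {"dx":0.16,"dy":0,"dz":0.022,"roll":0,"grip":0.3}
    - {"dx":0.2,"dy":0,"dz":0.03,"roll":0,"grip":0.3}
    - {"dx":0.2,"dy":0,"dz":0.03,"roll":0,"grip":0.3}

```text
clock: 5.3
tool_pos: [630.5, -298.4, 72.4]
ee_rot: [3.123, 0.153, 0.023]
contact_force: [0.8, 2.9, 2.8]
finger_gap: 0.557
grasp_force: 10.0
```

Run:
```python
from bench import r
from h import *
c=r.capture("scene"); np.savez("scene1.npz",**c)
cv2.imwrite("pics/s1.png",cv2.resize(c["frame"][200:400,320:520,::-1],(600,600)))
```

```text
(no output)
```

View pics/s1.png

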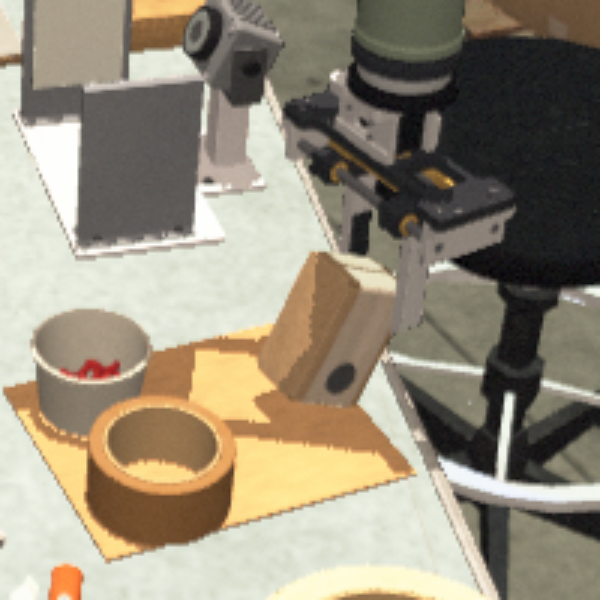

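```bash
cat >> h.py <<'E'
def planes(W,lo,hi,n=3,tol=1.8,minpts=60):
    """sequential RANSAC planes inside a world box: list of (normal facing camera-ish up/out, centroid, count, rect-extent)"""
    P=W.reshape(-1,3); P=P[np.all((P>lo)&(P<hi),1)]; rng=np.random.default_rng(0); out=[]
    for _ in range(n):
        if len(P)<minpts: break
        best=None
        for _ in range(400):
            a,b,c=P[rng.choice(len(P),3,False)]; nn=np.cross(b-a,c-a); l=np.linalg.norm(nn)
            if l<50: continue
            m=abs((P-a)@(nn/l))<tol
            if best is None or m.sum()>best.sum(): best=m
        for _ in range(3):
            Q=P[best]; c0=Q.mean(0); nn=np.linalg.svd(Q-c0,full_matrices=False)[2][2]; best=abs((P-c0)@nn)<tol
        out.append((nn,c0,best.sum(),Q)); P=P[~best]
    return out
E
python3 - <<'E'
from h import *
W=cloud(load("scene1.npz"))
for nn,c0,k,Q in planes(W,(510,-350,12),(680,-250,125)):
    print(nn.round(3),c0.round(1),k,"elev",np.degrees(np.arcsin(nn[2])).round(1),"az",np.degrees(np.arctan2(nn[1],nn[0])).round(1))
E
```

```text
[-0.094  0.996 -0.01 ] [ 591.5 -326.6   69.3] 523 elev -0.6 az 95.4
[ 0.894  0.068 -0.444] [ 563.8 -303.7   83.6] 434 elev -26.4 az 4.3
[ 0.893  0.081 -0.443] [ 561.6 -305.4   72.3] 160 elev -26.3 az 5.2
```

>>> play_rows:
  targets:
    - {"dx":-0.01,"dy":0,"dz":0,"roll":0,"grip":0.3}
    - {"dx":-0.01,"dy":0,"dz":0,"roll":0,"grip":0.3}

```text
clock: 5.55
tool_pos: [627.8, -299.7, 72.9]
ee_rot: [3.121, 0.152, 0.023]
contact_force: [0.8, 2.1, 1.4]
finger_gap: 0.556
grasp_force: 10.0
```

>>> play_rows:
  targets:
    - {"dx":0,"dy":0,"dz":0,"roll":0,"grip":0.3}
    - {"dx":0,"dy":0,"dz":0,"roll":0,"grip":0.3}
    - {"dx":0,"dy":0,"dz":0,"roll":0,"grip":0.3}
  grip_force: 40

```text
clock: 5.85
tool_pos: [627.4, -300.0, 72.8]
ee_rot: [3.121, 0.152, 0.022]
contact_force: [0.7, 0.3, 2.0]
finger_gap: 0.555
grasp_force: 40.0
```

Run:
```python
from bench import r
from h import *
s=r.state(); c=r.capture("scene"); np.savez("scene2.npz",**c); W=cloud(c)
pl=planes(W,(510,-350,12),(680,-250,125),2)
for nn,c0,k,Q in pl:
    print(nn.round(3),c0.round(1),k,"elev",np.degrees(np.arcsin(nn[2])).round(1),"az",np.degrees(np.arctan2(nn[1],nn[0])).round(1))
pl.sort(key=lambda t:-abs(t[0][1])); S=-pl[0][0]*np.sign(pl[0][0][1]); L=pl[1][0]*np.sign(pl[1][0][0])
S-=L*(S@L); S/=np.linalg.norm(S); U=np.cross(S,L); U*=np.sign(U[2])
# solve label centre: L.(p-cb)=70, S.(p-cs)=-26, (p-52U).z=5
A=np.array([L,S,[0,0,1]]); b=[L@pl[1][1]+70,S@pl[0][1]-26,5+52*U[2]]
p=np.linalg.solve(A,b); m=R.from_rotvec(s["ee_rot"]).as_matrix()
print("label",p.round(1),"U",U.round(3)," in tool:",(m.T@(p-s["tool_pos"])).round(1),"tcp",s["tool_pos"].round(1),s["clock"])
lt=m.T@(p-s["tool_pos"]); np.save("lt.npy",lt)
sp=np.array([579.4,36,170]); a=np.degrees(az(s)); daz=-10.2-np.degrees(np.arctan2(L[1],L[0])); Rz=R.from_euler("z",daz,degrees=True).as_matrix()
tgt=sp-Rz@(p-s["tool_pos"]); print("tgt tcp",tgt.round(1),"az",a+daz,daz)
print(go(s,s["tool_pos"]+[0,0,150],a+daz),go(s,tgt+[0,0,60],a+daz))
```

```text
[-0.046  0.999 -0.023] [ 586.1 -328.1   70.9] 565 elev -1.3 az 92.6
[-0.905 -0.082  0.417] [ 560.1 -305.6   81.3] 451 elev 24.7 az -174.8
label [ 623.4 -298.6   52.3] U [0.415 0.04  0.909]  in tool: [-4.1 -2.1 20.5] tcp [ 627.4 -300.    72.8] 5.85
tgt tcp [582.9  33.7 190.6] az -9.80204683025717 -15.372561334545791
[ 0.01   0.013 -0.75   0.179] [-0.048 -1.666 -0.919  0.179]
```

>>> play_rows:
  targets:
    - {"dx":0,"dy":0,"dz":-0.2,"roll":0,"grip":0.3}
    - {"dx":0,"dy":-0.05,"dz":-0.4,"roll":0.05,"grip":0.3}
    - {"dx":0,"dy":-0.2,"dz":-0.6,"roll":0.1,"grip":0.3}
    - {"dx":0,"dy":-0.4,"dz":-0.8,"roll":0.15,"grip":0.3}
    - {"dx":0,"dy":-0.6,"dz":-0.95,"roll":0.18,"grip":0.3}
    - {"dx":0,"dy":-0.8,"dz":-0.95,"roll":0.18,"grip":0.3}
    - {"dx":-0.02,"dy":-1,"dz":-0.95,"roll":0.18,"grip":0.3}
    - {"dx":-0.02,"dy":-1,"dz":-0.95,"roll":0.18,"grip":0.3}

```text
clock: 6.7
tool_pos: [600.1, -93.3, 259.0]
ee_rot: [3.118, -0.261, 0.022]
contact_force: [0.3, -0.2, -0.9]
finger_gap: 0.554
grasp_force: 39.9
```

Run:
```python
from bench import r
from h import *
s=r.state(); print(s["tool_pos"].round(1),go(s,(582.9,33.7,250),-9.8),s["ee_rot"])
```

```text
[600.1 -93.3 259. ] [-0.191 -0.612  0.035  0.003] [ 3.1179035  -0.26140186  0.02207635]
```

>>> play_rows:
  targets:
    - {"dx":-0.05,"dy":-0.2,"dz":0,"roll":0,"grip":0.3}
    - {"dx":-0.12,"dy":-0.42,"dz":0,"roll":0,"grip":0.3}
    - {"dx":-0.19,"dy":-0.61,"dz":0,"roll":0,"grip":0.3}
    - {"dx":-0.19,"dy":-0.61,"dz":0.05,"roll":0,"grip":0.3}
    - {"dx":-0.19,"dy":-0.61,"dz":0.17,"roll":0,"grip":0.3}
    - {"dx":-0.19,"dy":-0.61,"dz":0.28,"roll":0,"grip":0.3}
    - {"dx":-0.19,"dy":-0.61,"dz":0.34,"roll":0,"grip":0.3}
    - {"dx":-0.19,"dy":-0.61,"dz":0.34,"roll":0,"grip":0.3}

```text
clock: 7.5
tool_pos: [584.1, 26.6, 185.9]
ee_rot: [3.115, -0.271, 0.015]
contact_force: [-0.6, 0.2, -1.8]
finger_gap: 0.554
grasp_force: 39.9
```

Run:
```python
from bench import r
from h import *
s=r.state(); print(s["clock"],s["tool_pos"].round(1),go(s,(582.9,33.7,190.6),-9.8))
m=R.from_rotvec(s["ee_rot"]).as_matrix()
print("label est", (s["tool_pos"]+m@np.load("lt.npy")).round(1))
c=r.capture("scene"); np.savez("scene3.npz",**c); W=cloud(c)
for nn,c0,k,Q in planes(W,(460,-20,100),(620,100,235),3): print("S",nn.round(3),c0.round(1),k,np.degrees(np.arcsin(nn[2])).round(1),np.degrees(np.arctan2(nn[1],nn[0])).round(1))
for nn,c0,k,Q in planes(W,(480,-90,20),(620,-50,150),1): print("plateR",nn.round(3),c0.round(1),k,np.degrees(np.arctan2(nn[1],nn[0])).round(1), Q.min(0).round(), Q.max(0).round())
c=r.capture("top"); np.savez("top3.npz",**c); W=cloud(c)
for nn,c0,k,Q in planes(W,(460,-20,100),(620,100,235),3,minpts=40): print("T",nn.round(3),c0.round(1),k)
P=W.reshape(-1,3); P=P[np.all((P>(620,-60,60))&(P<(760,80,190)),1)]; print("head",rect(P),P.max(0).round(),P.min(0).round())
cv2.imwrite("pics/t3.png",cv2.resize(np.hstack([c["frame"][150:270,240:370,::-1],np.load("scene3.npz")["frame"][180:300,320:450,::-1]]),None,fx=3,fy=3))
```

```text
7.5 [584.1  26.6 185.9] [-0.012 -0.033 -0.024 -0.002]
label est [580.6  29.1 165.3]
S [ 0.181  0.983 -0.014] [539.3   9.6 182.2] 390 -0.8 79.6
S [ 0.183  0.983 -0.012] [538.2  12.9 180.6] 214 -0.7 79.5
S [-0.892  0.16   0.423] [517.4  37.9 196. ] 202 25.0 169.8
plateR [-0.172 -0.985 -0.009] [550.3 -65.6  87.2] 884 -99.9 [501. -76.  20.] [601. -55. 150.]
T [-0.353 -0.007 -0.935] [567.9  32.  228.2] 73
T [-0.31  -0.006 -0.951] [567.4  31.5 225. ] 24Traceback (most recent call last):
  File "<stdin>", line 11, in <module>
    return umr_maximum(a, axis, None, out, keepdims, initial, where)
ValueError: zero-size array to reduction operation maximum which has no identity
```

>>> play_rows:
  targets:
    - {"dx":-0.012,"dy":-0.033,"dz":-0.024,"roll":0,"grip":0.3}
    - {"dx":-0.012,"dy":-0.033,"dz":-0.024,"roll":0,"grip":0.3}
    - {"dx":-0.012,"dy":-0.033,"dz":-0.024,"roll":0,"grip":0.3}
    - {"dx":-0.012,"dy":-0.033,"dz":-0.024,"roll":0,"grip":0.3}

```text
clock: 8.0
tool_pos: [585.1, 34.9, 194.6]
ee_rot: [3.116, -0.269, 0.027]
contact_force: [-0.8, -1.0, -1.1]
finger_gap: 0.556
grasp_force: 39.9
```

Run:
```python
from bench import r
from h import *
s=r.state(); print(s["clock"],s["tool_pos"].round(1),go(s,(582.9,33.7,190.6),-9.8))
m=R.from_rotvec(s["ee_rot"]).as_matrix()
print("label est", (s["tool_pos"]+m@np.load("lt.npy")).round(1))
c=load("scene3.npz"); W=cloud(c)
P=W.reshape(-1,3); P=P[np.all((P>(620,-60,60))&(P<(760,80,190)),1)]; print("head",len(P),P.min(0).round(),P.max(0).round())
t=load("top3.npz")
cv2.imwrite("pics/t3.png",cv2.resize(np.hstack([t["frame"][150:270,240:370,::-1],c["frame"][180:300,320:450,::-1]]),None,fx=3,fy=3))
# lens: darkest blob near head
```

```text
8.0 [585.1  34.9 194.6] [-0.01   0.007  0.02  -0.001]
label est [581.7  37.3 174.1]
head 933 [637. -35.  60.] [712.  60. 164.]
```

View pics/t3.png

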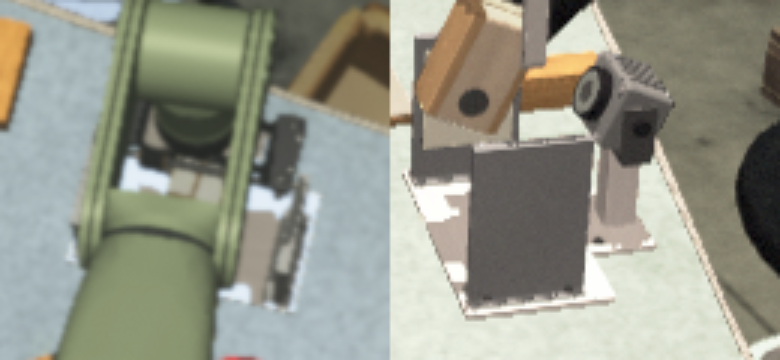

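>>> play_rows:
  targets:
    - {"dx":-0.01,"dy":0.006,"dz":0.012,"roll":0,"grip":0.3}
    - {"dx":-0.01,"dy":0.006,"dz":0.012,"roll":0,"grip":0.3}
    - {"dx":-0.01,"dy":0.006,"dz":0.012,"roll":0,"grip":0.3}
    - {"dx":-0.01,"dy":0.006,"dz":0.012,"roll":0,"grip":0.3}

```text
clock: 8.4
tool_pos: [582.5, 33.9, 191.3]
ee_rot: [3.116, -0.27, 0.025]
contact_force: [-0.3, 0.5, -1.1]
finger_gap: 0.552
grasp_force: 39.9
```

Run:
```python
from bench import r
from h import *
L=np.array([.892,-.16,-.423]); sp=np.array([579.4,36,170])
for i in range(2):
    c=r.capture("scene"); s=r.state(); W=cloud(c)
    m=R.from_rotvec(s["ee_rot"]).as_matrix()
    print(s["clock"],s["tool_pos"].round(1),go(s,(582.9,33.7,190.6),-9.8),"label est", (s["tool_pos"]+m@np.load("lt.npy")).round(1))
pl=planes(W,(460,-20,100),(620,100,240),4)
for nn,c0,k,Q in pl: print(nn.round(3),c0.round(1),k,np.degrees(np.arcsin(nn[2])).round(1),np.degrees(np.arctan2(nn[1],nn[0])).round(1))
sd=[t for t in pl if abs(t[0][1])>.9][0]; bk=[t for t in pl if abs(t[0][0])>.8][0]
print("along err",70-(sp-bk[1])@L, "lateral", (sd[1]+26*np.array([.177,.984,0])-sp)@np.array([.177,.984,0]))
```

```text
8.45 [582.6  33.9 191.4] [ 0.002  0.001  0.004 -0.001] label est [579.2  36.3 170.9]
8.5 [582.6  33.9 191.4] [ 0.001  0.001  0.004 -0.001] label est [579.3  36.4 170.9]
[-0.228 -0.974 -0.015] [537.7  17.  185.3] 375 -0.9 -103.2
[-0.231 -0.973 -0.012] [542.   19.  194.9] 212 -0.7 -103.4
[0.267 0.963 0.025] [537.3  12.9 186.6] 212 1.5 74.5
[ 0.897 -0.183 -0.402] [515.1  47.4 198.4] 185 -23.7 -11.5
along err -1.2218107412615495 lateral -0.05048437583441596
```

>>> play_rows:
  targets:
    - {"dx":0,"dy":0,"dz":0,"roll":0,"grip":0.3}
    - {"dx":0,"dy":0,"dz":0,"roll":0,"grip":0.3}
    - {"dx":0,"dy":0,"dz":0,"roll":0,"grip":0.3}
    - {"dx":0,"dy":0,"dz":0,"roll":0,"grip":0.3}
    - {"dx":0,"dy":0,"dz":0,"roll":0,"grip":0.3}
    - {"dx":0,"dy":0,"dz":0,"roll":0,"grip":0.3}
    - {"dx":0,"dy":0,"dz":0,"roll":0,"grip":0.3}
    - {"dx":0,"dy":0,"dz":0,"roll":0,"grip":0.3}

```text
clock: 9.3
tool_pos: [582.6, 34.0, 191.5]
ee_rot: [3.116, -0.27, 0.025]
contact_force: [0.8, 0.1, -1.2]
finger_gap: 0.555
grasp_force: 39.9
```

>>> play_rows:
  targets:
    - {"dx":0,"dy":0,"dz":0,"roll":0,"grip":0.3}
    - {"dx":0,"dy":0,"dz":0,"roll":0,"grip":0.3}
    - {"dx":0,"dy":0,"dz":0,"roll":0,"grip":0.3}
    - {"dx":0,"dy":0,"dz":0,"roll":0,"grip":0.3}
    - {"dx":0,"dy":0,"dz":0,"roll":0,"grip":0.3}
    - {"dx":0,"dy":0,"dz":0,"roll":0,"grip":0.3}
    - {"dx":0,"dy":0,"dz":0,"roll":0,"grip":0.3}

```text
clock: 10.0
tool_pos: [582.6, 33.9, 191.5]
ee_rot: [3.116, -0.27, 0.025]
contact_force: [-0.4, 0.2, -0.5]
finger_gap: 0.551
grasp_force: 39.9
```

>>> play_rows:
  targets:
    - {"dx":0,"dy":0,"dz":-0.2,"roll":0,"grip":0.3}
    - {"dx":0,"dy":0,"dz":-0.35,"roll":0,"grip":0.3}
    - {"dx":0,"dy":0.2,"dz":-0.4,"roll":0,"grip":0.3}
    - {"dx":0.03,"dy":0.4,"dz":-0.4,"roll":-0.1,"grip":0.3}
    - {"dx":0.06,"dy":0.6,"dz":-0.4,"roll":-0.2,"grip":0.3}
    - {"dx":0.09,"dy":0.8,"dz":-0.4,"roll":-0.3,"grip":0.3}
    - {"dx":0.12,"dy":1,"dz":-0.4,"roll":-0.4,"grip":0.3}
    - {"dx":0.12,"dy":1,"dz":-0.4,"roll":-0.5,"grip":0.3}

```text
clock: 10.8
tool_pos: [570.2, -171.1, 274.3]
ee_rot: [2.992, 0.887, 0.014]
contact_force: [0.0, -0.0, -1.7]
finger_gap: 0.556
grasp_force: 39.9
```

Run:
```python
from bench import r
from h import *
s=r.state(); print(s["tool_pos"].round(1),np.degrees(az(s)),go(s,(570.6,-215,110),80),s["qpos"].round(2))
```

```text
[ 570.2 -171.1  274.3] 33.04105193382574 [-0.12   0.166  0.825 -0.546] [-0.43  0.19  1.42 -0.01  1.51  0.56]
```

>>> play_rows:
  targets:
    - {"dx":-0.06,"dy":0.1,"dz":0.15,"roll":-0.1,"grip":0.3}
    - {"dx":-0.12,"dy":0.17,"dz":0.35,"roll":-0.2,"grip":0.3}
    - {"dx":-0.12,"dy":0.17,"dz":0.5,"roll":-0.3,"grip":0.3}
    - {"dx":-0.12,"dy":0.17,"dz":0.65,"roll":-0.4,"grip":0.3}
    - {"dx":-0.12,"dy":0.17,"dz":0.75,"roll":-0.5,"grip":0.3}
    - {"dx":-0.12,"dy":0.17,"dz":0.82,"roll":-0.545,"grip":0.3}
    - {"dx":-0.12,"dy":0.17,"dz":0.82,"roll":-0.545,"grip":0.3}
    - {"dx":-0.12,"dy":0.17,"dz":0.82,"roll":-0.545,"grip":0.3}

```text
clock: 11.6
tool_pos: [571.5, -210.0, 111.1]
ee_rot: [2.394, 2.001, 0.002]
contact_force: [0.2, -0.7, -0.5]
finger_gap: 0.56
grasp_force: 39.9
```

Run:
```python
from bench import r
from h import *
s=r.state(); print(s["tool_pos"].round(1),np.degrees(az(s)),go(s,(570.6,-215,75),80),s["qpos"].round(2))
```

```text
[ 571.5 -210.   111.1] 79.77284903328705 [-0.023 -0.003  0.181 -0.003] [-0.49  0.35  1.56 -0.01  1.21 -0.31]
```

>>> play_rows:
  targets:
    - {"dx":-0.02,"dy":0,"dz":0.1,"roll":0,"grip":0.3}
    - {"dx":-0.02,"dy":0,"dz":0.17,"roll":0,"grip":0.3}
    - {"dx":-0.02,"dy":0,"dz":0.185,"roll":0,"grip":0.3}
    - {"dx":-0.02,"dy":0,"dz":0.188,"roll":0,"grip":0.3}
    - {"dx":-0.02,"dy":0,"dz":0.188,"roll":0,"grip":0.3}

```text
clock: 12.1
tool_pos: [571.9, -214.7, 74.2]
ee_rot: [2.392, 2.002, 0.003]
contact_force: [0.9, -0.1, -1.6]
finger_gap: 0.554
grasp_force: 39.9
```

>>> play_rows:
  targets:
    - {"dx":0,"dy":0,"dz":0,"roll":0,"grip":0.3}
    - {"dx":0,"dy":0,"dz":0,"roll":0,"grip":0.3}
    - {"dx":-0.04,"dy":0,"dz":-0.007,"roll":0,"grip":0.3}
    - {"dx":-0.08,"dy":0,"dz":-0.014,"roll":0,"grip":0.3}
    - {"dx":-0.12,"dy":0,"dz":-0.018,"roll":0,"grip":0.3}
    - {"dx":-0.16,"dy":0,"dz":-0.02,"roll":0,"grip":0.3}
    - {"dx":-0.2,"dy":0,"dz":-0.02,"roll":0,"grip":0.3}
    - {"dx":-0.2,"dy":0,"dz":-0.02,"roll":0,"grip":0.3}
  grip_force: 6

```text
clock: 12.9
tool_pos: [564.0, -255.4, 78.1]
ee_rot: [2.394, 2.001, 0.002]
contact_force: [-0.9, -0.3, -1.2]
finger_gap: 0.56
grasp_force: 6.0
```

Run:
```python
from bench import r
from h import *
c=r.capture("scene"); s=r.state(); W=cloud(c); print(s["clock"],s["tool_pos"].round(1),s["contact_force"].round(1))
for nn,c0,k,Q in planes(W,(510,-340,12),(630,-215,125),4): print(nn.round(3),c0.round(1),k,np.degrees(np.arcsin(nn[2])).round(1),np.degrees(np.arctan2(nn[1],nn[0])).round(1))
cv2.imwrite("pics/s4.png",cv2.resize(c["frame"][220:380,340:480,::-1],None,fx=3,fy=3))
```

```text
12.95 [ 564.  -254.6   77.9] [-0.9  0.9 -1.7]
[-0.154 -0.901  0.406] [ 549.8 -321.5   84.3] 483 24.0 -99.7
[-0.988  0.154 -0.013] [ 531.1 -290.5   74.8] 379 -0.7 171.2
[-0.158 -0.902  0.403] [ 551.2 -319.6   81.5] 202 23.8 -99.9
[-0.167 -0.901  0.4  ] [ 549.8 -322.5   89.2] 145 23.6 -100.5
```

View pics/s4.png

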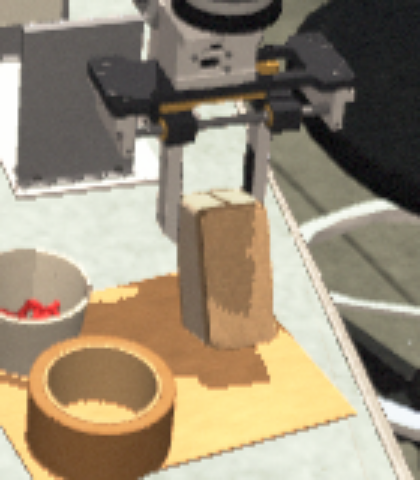

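>>> play_rows:
  targets:
    - {"dx":0.1,"dy":0,"dz":-0.02,"roll":0,"grip":0.3}
    - {"dx":0.2,"dy":0,"dz":0,"roll":0,"grip":0.3}
    - {"dx":0.2,"dy":0,"dz":0.035,"roll":0,"grip":0.3}
    - {"dx":0.16,"dy":0,"dz":0.03,"roll":0,"grip":0.3}
    - {"dx":0.11,"dy":0,"dz":0.02,"roll":0,"grip":0.3}
    - {"dx":0.06,"dy":0,"dz":0.015,"roll":0,"grip":0.3}
    - {"dx":0.0,"dy":0,"dz":0.017,"roll":0,"grip":0.3}
    - {"dx":0.0,"dy":0,"dz":0.017,"roll":0,"grip":0.3}

```text
clock: 13.75
tool_pos: [563.6, -256.5, 74.3]
ee_rot: [2.395, 1.999, 0.001]
contact_force: [-0.6, 0.4, -1.1]
finger_gap: 0.556
grasp_force: 6.0
```

Run:
```python
from bench import r
from h import *
c=r.capture("scene"); s=r.state(); W=cloud(c); print(s["clock"],s["tool_pos"].round(1),s["contact_force"].round(1))
for nn,c0,k,Q in planes(W,(510,-340,12),(630,-215,125),3): print(nn.round(3),c0.round(1),k,np.degrees(np.arcsin(nn[2])).round(1),np.degrees(np.arctan2(nn[1],nn[0])).round(1))
```

```text
13.8 [ 563.7 -255.4   74.3] [ 0.3 -0.4 -1.4]
[ 0.167  0.95  -0.262] [ 550.7 -317.9   77.9] 488 -15.2 80.0
[-0.987  0.162 -0.017] [ 531.5 -286.6   70.4] 377 -1.0 170.7
[-0.16  -0.918  0.362] [ 552.2 -317.1   83.1] 204 21.2 -99.9
```

>>> play_rows:
  targets:
    - {"dx":0.12,"dy":0,"dz":-0.02,"roll":0,"grip":0.3}
    - {"dx":0.2,"dy":0,"dz":-0.01,"roll":0,"grip":0.3}
    - {"dx":0.2,"dy":0,"dz":0.015,"roll":0,"grip":0.3}
    - {"dx":0.2,"dy":0,"dz":0.025,"roll":0,"grip":0.3}
    - {"dx":0.2,"dy":0,"dz":0.025,"roll":0,"grip":0.3}

```text
clock: 14.3
tool_pos: [572.2, -214.9, 70.3]
ee_rot: [2.39, 2.003, 0.003]
contact_force: [-1.0, 0.7, 5.0]
finger_gap: 0.56
grasp_force: 6.0
```

>>> play_rows:
  targets:
    - {"dx":-0.04,"dy":0,"dz":-0.005,"roll":0,"grip":0.3}
    - {"dx":-0.08,"dy":0,"dz":-0.01,"roll":0,"grip":0.3}
    - {"dx":-0.12,"dy":0,"dz":-0.013,"roll":0,"grip":0.3}
    - {"dx":-0.16,"dy":0,"dz":-0.013,"roll":0,"grip":0.3}
    - {"dx":-0.2,"dy":0,"dz":-0.013,"roll":0,"grip":0.3}
    - {"dx":-0.2,"dy":0,"dz":-0.013,"roll":0,"grip":0.3}

```text
clock: 14.9
tool_pos: [563.9, -255.5, 71.9]
ee_rot: [2.394, 2.001, 0.002]
contact_force: [0.0, -0.2, -1.5]
finger_gap: 0.557
grasp_force: 6.0
```

Run:
```python
from bench import r
from h import *
c=r.capture("scene"); s=r.state(); W=cloud(c); print(s["clock"],s["tool_pos"].round(1),s["contact_force"].round(1))
for nn,c0,k,Q in planes(W,(510,-340,12),(630,-215,125),3): print(nn.round(3),c0.round(1),k,np.degrees(np.arcsin(nn[2])).round(1),np.degrees(np.arctan2(nn[1],nn[0])).round(1))
```

```text
14.95 [ 564.  -254.7   71.9] [ 0.4  0.9 -1.2]
[-0.174 -0.971  0.162] [ 552.  -312.5   71.9] 507 9.3 -100.1
[-0.989  0.149 -0.014] [ 532.7 -281.7   67.3] 359 -0.8 171.4
[-0.043 -0.168 -0.985] [ 558.4 -272.5  113.7] 258 -80.0 -104.2
```

>>> play_rows:
  targets:
    - {"dx":0.04,"dy":0,"dz":0.02,"roll":0,"grip":0.3}
    - {"dx":0.04,"dy":0,"dz":0.03,"roll":0,"grip":0.3}
    - {"dx":0,"dy":0,"dz":0.03,"roll":0,"grip":0.3}
    - {"dx":-0.04,"dy":0,"dz":0.03,"roll":0,"grip":0.3}
    - {"dx":-0.08,"dy":0,"dz":0.03,"roll":0,"grip":0.3}
    - {"dx":-0.08,"dy":0,"dz":0.03,"roll":0,"grip":0.3}

```text
clock: 15.55
tool_pos: [562.4, -270.5, 66.8]
ee_rot: [2.392, 2.001, 0.004]
contact_force: [1.7, 1.2, 3.3]
finger_gap: 0.561
grasp_force: 6.0
```

Run:
```python
from bench import r
from h import *
c=r.capture("scene"); s=r.state(); W=cloud(c); print(s["clock"],s["tool_pos"].round(1),s["contact_force"].round(1))
for nn,c0,k,Q in planes(W,(510,-350,12),(630,-215,125),3): print(nn.round(3),c0.round(1),k,np.degrees(np.arcsin(nn[2])).round(1),np.degrees(np.arctan2(nn[1],nn[0])).round(1))
```

```text
15.6 [ 562.3 -270.3   66.8] [1.5 0.5 3. ]
[-0.168 -0.986 -0.003] [ 551.  -321.3   61.9] 462 -0.2 -99.7
[-0.008  0.004 -1.   ] [ 556.9 -288.8  109.5] 293 -89.5 153.7
[-0.987  0.159 -0.026] [ 532.2 -289.7   60. ] 341 -1.5 170.8
```

>>> play_rows:
  targets:
    - {"dx":0,"dy":0,"dz":0,"roll":0,"grip":0.75}
    - {"dx":0,"dy":0,"dz":0,"roll":0,"grip":0.75}
    - {"dx":-0.01,"dy":0,"dz":0,"roll":0,"grip":0.75}
    - {"dx":-0.09,"dy":0,"dz":-0.03,"roll":0,"grip":0.75}
    - {"dx":-0.185,"dy":0,"dz":-0.045,"roll":0,"grip":0.75}
    - {"dx":-0.185,"dy":0,"dz":-0.045,"roll":0,"grip":0.75}
    - {"dx":-0.185,"dy":0,"dz":-0.045,"roll":0,"grip":0.3}
    - {"dx":-0.185,"dy":0,"dz":-0.045,"roll":0,"grip":0.3}
  grip_force: 10

```text
clock: 16.4
tool_pos: [554.7, -306.1, 75.7]
ee_rot: [2.394, 2.003, 0.003]
contact_force: [0.9, 0.2, 0.7]
finger_gap: 0.613
grasp_force: 0.5
```

>>> play_rows:
  targets:
    - {"dx":0,"dy":0,"dz":0,"roll":0,"grip":0.3}
    - {"dx":0,"dy":0,"dz":0,"roll":0,"grip":0.3}
    - {"dx":0,"dy":0,"dz":0,"roll":0,"grip":0.3}

```text
clock: 16.7
tool_pos: [555.1, -305.8, 75.8]
ee_rot: [2.392, 2.004, 0.002]
contact_force: [0.5, 0.4, -1.3]
finger_gap: 0.557
grasp_force: 10.0
```

Run:
```python
from bench import r
from h import *
c=r.capture("scene"); s=r.state(); W=cloud(c); print(s["clock"],s["tool_pos"].round(1),s["contact_force"].round(1),s["finger_gap"],s["qpos"].round(2))
for nn,c0,k,Q in planes(W,(510,-350,12),(630,-215,125),3): print(nn.round(3),c0.round(1),k,np.degrees(np.arcsin(nn[2])).round(1),np.degrees(np.arctan2(nn[1],nn[0])).round(1))
```

```text
16.75 [ 555.  -305.8   75.7] [ 0.5 -0.7 -1.3] 0.557406628998701 [-0.64  0.44  1.52 -0.    1.16 -0.46]
[ 0.166  0.986 -0.   ] [ 550.3 -320.    62.9] 481 -0.0 80.4
[ 0.009 -0.001 -1.   ] [ 558.8 -293.5  109.4] 257 -89.5 -4.7
[-0.985  0.17  -0.02 ] [ 532.7 -286.7   48.8] 235 -1.1 170.2
```

>>> play_rows:
  targets:
    - {"dx":0,"dy":0,"dz":0.01,"roll":0,"grip":0.3}
    - {"dx":-0.06,"dy":0,"dz":0.004,"roll":0,"grip":0.3}
    - {"dx":-0.12,"dy":0,"dz":0.005,"roll":0,"grip":0.3}
    - {"dx":-0.175,"dy":0,"dz":0.013,"roll":0,"grip":0.3}
    - {"dx":-0.235,"dy":0,"dz":0.03,"roll":0,"grip":0.3}
    - {"dx":-0.286,"dy":0,"dz":0.053,"roll":0,"grip":0.3}
    - {"dx":-0.34,"dy":0,"dz":0.086,"roll":0,"grip":0.3}
    - {"dx":-0.34,"dy":0,"dz":0.086,"roll":0,"grip":0.3}

```text
clock: 17.55
tool_pos: [542.7, -376.8, 59.8]
ee_rot: [2.392, 1.999, -0.0]
contact_force: [-0.2, -3.0, 2.3]
finger_gap: 0.554
grasp_force: 10.0
```

Run:
```python
from bench import r
from h import *
c=r.capture("scene"); s=r.state(); W=cloud(c); print(s["clock"],s["tool_pos"].round(1),s["contact_force"].round(1),s["finger_gap"],s["qpos"].round(2))
for nn,c0,k,Q in planes(W,(510,-430,12),(630,-215,125),4): print(nn.round(3),c0.round(1),k,np.degrees(np.arcsin(nn[2])).round(1),np.degrees(np.arctan2(nn[1],nn[0])).round(1))
cv2.imwrite("pics/s5.png",cv2.resize(c["frame"][220:380,340:480,::-1],None,fx=3,fy=3))
```

```text
17.6 [ 542.9 -375.8   59.8] [ 0.6 -0.6  2. ] 0.5594810685186683 [-0.73  0.51  1.46 -0.    1.15 -0.56]
[ 0.103  0.599 -0.794] [ 545.5 -373.3  104.2] 349 -52.5 80.2
[-0.979  0.199 -0.04 ] [ 524.9 -326.2   61.5] 245 -2.3 168.5
[-0.119 -0.787 -0.605] [ 546.2 -372.4   59. ] 180 -37.3 -98.6
[ 0.111  0.609 -0.785] [ 546.4 -376.3   98.1] 122 -51.7 79.6
```

>>> play_rows:
  targets:
    - {"dx":-0.025,"dy":0,"dz":0.02,"roll":0,"grip":0.3}
    - {"dx":-0.047,"dy":0,"dz":0.036,"roll":0,"grip":0.3}
    - {"dx":-0.075,"dy":0,"dz":0.062,"roll":0,"grip":0.3}
    - {"dx":-0.1,"dy":0,"dz":0.089,"roll":0,"grip":0.3}
    - {"dx":-0.125,"dy":0,"dz":0.118,"roll":0,"grip":0.3}
    - {"dx":-0.148,"dy":0,"dz":0.15,"roll":0,"grip":0.3}
    - {"dx":-0.148,"dy":0,"dz":0.15,"roll":0,"grip":0.3}

```text
clock: 18.3
tool_pos: [538.3, -403.7, 29.3]
ee_rot: [2.393, 2.002, 0.002]
contact_force: [0.5, -1.7, 1.4]
finger_gap: 0.559
grasp_force: 10.0
```

Run:
```python
from bench import r
from h import *
c=r.capture("scene"); s=r.state(); W=cloud(c); print(s["clock"],s["tool_pos"].round(1),s["contact_force"].round(1),s["finger_gap"],s["qpos"].round(2))
for nn,c0,k,Q in planes(W,(510,-450,12),(630,-215,125),4): print(nn.round(3),c0.round(1),k,np.degrees(np.arcsin(nn[2])).round(1),np.degrees(np.arctan2(nn[1],nn[0])).round(1))
cv2.imwrite("pics/s6.png",cv2.resize(c["frame"][220:380,340:480,::-1],None,fx=3,fy=3))
```

```text
18.35 [ 538.3 -402.9   29.2] [ 0.8 -0.9  1.1] 0.5561368926505877 [-0.77  0.57  1.43 -0.    1.12 -0.59]
[ 0.159  0.888 -0.432] [ 539.8 -407.2   80.6] 386 -25.6 79.8
[ 0.095  0.995 -0.011] [ 557.9 -416.    72.5] 178 -0.6 84.6
[-0.986  0.165 -0.04 ] [ 521.4 -347.4   45.7] 135 -2.3 170.5
[-0.155 -0.889  0.431] [ 542.3 -403.3   82.5] 123 25.5 -99.9
```

View pics/s6.png

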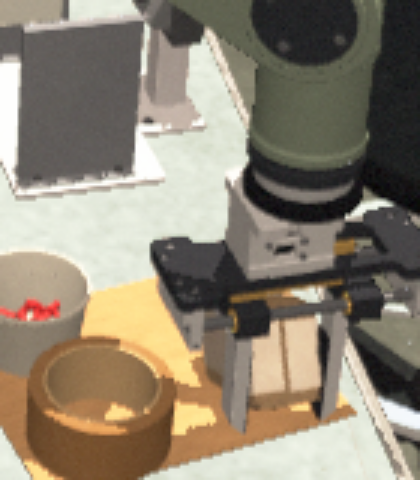

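>>> play_rows:
  targets:
    - {"dx":0,"dy":0,"dz":0,"roll":0,"grip":0.3}
    - {"dx":0,"dy":0,"dz":0,"roll":0,"grip":0.3}
    - {"dx":0,"dy":0,"dz":0,"roll":0,"grip":0.3}
  grip_force: 45

```text
clock: 18.65
tool_pos: [538.3, -401.8, 29.2]
ee_rot: [2.394, 2.004, 0.003]
contact_force: [0.3, -1.5, 0.3]
finger_gap: 0.557
grasp_force: 45.0
```

Run:
```python
from bench import r
from h import *
c=r.capture("scene"); s=r.state(); W=cloud(c)
pl=planes(W,(510,-450,12),(630,-215,125),4)
for nn,c0,k,Q in pl: print(nn.round(3),c0.round(1),k,np.degrees(np.arcsin(nn[2])).round(1),np.degrees(np.arctan2(nn[1],nn[0])).round(1))
tp=[t for t in pl if abs(t[0][2])>.3][0]; sd=[t for t in pl if abs(t[0][0])>.9][0]
D=tp[0]*-np.sign(tp[0][2]); Wv=sd[0]*-np.sign(sd[0][0]); Wv=Wv-D*(D@Wv); Wv/=np.linalg.norm(Wv); L=np.cross(Wv,D); L*=np.sign(L[2])
p=np.linalg.solve(np.array([D,Wv,[0,0,1]]),[D@tp[1]+104,Wv@sd[1]+26,5+35*L[2]])
m=R.from_rotvec(s["ee_rot"]).as_matrix(); lt=m.T@(p-s["tool_pos"]); np.save("ft.npy",lt)
print("foot",p.round(1),"tool",lt.round(1),"tcp",s["tool_pos"].round(1),s["clock"])
daz=-10.1-np.degrees(np.arctan2(D[1],D[0])); a=np.degrees(az(s))+daz
tgt=np.array([579.4,36,170])-R.from_euler("z",daz,degrees=True).as_matrix()@(p-s["tool_pos"]); print("tgt",tgt.round(1),a); np.save("ftgt.npy",list(tgt)+[a])
print(go(s,tgt+[0,0,90],a))
```

```text
[ 0.188  0.888 -0.419] [ 539.5 -406.1   80.2] 351 -24.8 78.1
[ 0.174  0.886 -0.429] [ 543.9 -404.3   78.6] 197 -25.4 78.9
[-0.985  0.169 -0.029] [ 521.3 -345.8   46.1] 146 -1.7 170.2
[-0.047 -0.999 -0.002] [ 560.7 -415.3   76.9] 136 -0.1 -92.7
foot [ 503.6 -301.9   36.8] tool [ 92.2 -51.5  -9.4] tcp [ 538.3 -401.9   29.2] 18.7
tgt [480.6  -1.9 162.5] -8.270013781028936
[ 1.906 -0.616 -1.148  1.026]
```

>>> play_rows:
  targets:
    - {"dx":0,"dy":0,"dz":-0.15,"roll":0,"grip":0.3}
    - {"dx":0,"dy":0,"dz":-0.35,"roll":0,"grip":0.3}
    - {"dx":0.1,"dy":0,"dz":-0.55,"roll":0,"grip":0.3}
    - {"dx":0.25,"dy":-0.05,"dz":-0.75,"roll":0.1,"grip":0.3}
    - {"dx":0.4,"dy":-0.1,"dz":-0.95,"roll":0.2,"grip":0.3}
    - {"dx":0.6,"dy":-0.2,"dz":-1,"roll":0.3,"grip":0.3}
    - {"dx":0.8,"dy":-0.3,"dz":-1,"roll":0.4,"grip":0.3}
    - {"dx":1,"dy":-0.4,"dz":-1,"roll":0.5,"grip":0.3}

```text
clock: 19.5
tool_pos: [490.9, -186.4, 225.8]
ee_rot: [2.966, 0.979, 0.015]
contact_force: [-0.0, 0.5, -0.8]
finger_gap: 0.556
grasp_force: 45.0
```

Run:
```python
from bench import r
from h import *
s=r.state(); print(s["tool_pos"].round(1),np.degrees(az(s)),go(s,(489,53,250),-10.2),s["qpos"].round(2))
```

```text
[ 490.9 -186.4  225.8] 36.54929258505692 [ 0.706 -0.965 -0.138  0.544] [-0.52  0.07  1.65 -0.01  1.4   0.41]
```

>>> play_rows:
  targets:
    - {"dx":0.08,"dy":-0.1,"dz":-0.05,"roll":0.09,"grip":0.3}
    - {"dx":0.2,"dy":-0.26,"dz":-0.1,"roll":0.18,"grip":0.3}
    - {"dx":0.32,"dy":-0.43,"dz":-0.13,"roll":0.27,"grip":0.3}
    - {"dx":0.44,"dy":-0.6,"dz":-0.13,"roll":0.36,"grip":0.3}
    - {"dx":0.56,"dy":-0.77,"dz":-0.13,"roll":0.45,"grip":0.3}
    - {"dx":0.66,"dy":-0.9,"dz":-0.13,"roll":0.544,"grip":0.3}
    - {"dx":0.7,"dy":-0.96,"dz":-0.13,"roll":0.544,"grip":0.3}
    - {"dx":0.7,"dy":-0.96,"dz":-0.13,"roll":0.544,"grip":0.3}

```text
clock: 20.3
tool_pos: [487.3, 50.8, 247.5]
ee_rot: [3.117, -0.259, 0.022]
contact_force: [0.4, -0.3, -0.9]
finger_gap: 0.554
grasp_force: 45.0
```

Run:
```python
from bench import r
from h import *
s=r.state(); print(s["tool_pos"].round(1),np.degrees(az(s)),go(s,(489,53,162),-10.2),s["qpos"].round(2))
```

```text
[487.3  50.8 247.5] -9.496709450077308 [ 0.    -0.018  0.427  0.008] [-0.06 -0.02  1.7  -0.01  1.45  1.68]
```

>>> play_rows:
  targets:
    - {"dx":0,"dy":-0.015,"dz":0.1,"roll":0.005,"grip":0.3}
    - {"dx":0,"dy":-0.015,"dz":0.22,"roll":0.005,"grip":0.3}
    - {"dx":0,"dy":-0.015,"dz":0.33,"roll":0.005,"grip":0.3}
    - {"dx":0,"dy":-0.015,"dz":0.4,"roll":0.005,"grip":0.3}
    - {"dx":0,"dy":-0.015,"dz":0.425,"roll":0.005,"grip":0.3}
    - {"dx":0,"dy":-0.015,"dz":0.425,"roll":0.005,"grip":0.3}
    - {"dx":0,"dy":-0.015,"dz":0.425,"roll":0.005,"grip":0.3}

```text
clock: 21.0
tool_pos: [491.0, 50.3, 164.2]
ee_rot: [3.115, -0.281, 0.028]
contact_force: [0.1, -0.1, -0.4]
finger_gap: 0.556
grasp_force: 45.0
```

```bash
cat > chk.py <<'E'
from bench import r
from h import *
sp=np.array([579.4,36,170]); ax=np.array([.892,-.16,-.423]); yl=np.array([.177,.984,0])
c=r.capture("scene"); s=r.state(); W=cloud(c); np.savez("last.npz",**c)
print(s["clock"],s["tool_pos"].round(1),np.degrees(az(s)).round(2),"tilt",R.from_rotvec(s["ee_rot"]).as_matrix()[:,2].round(3))
for nn,c0,k,Q in planes(W,(440,-30,80),(640,110,260),5,1.6):
    nn=nn*(-1 if nn[2]>0 else 1)
    print(nn.round(3),c0.round(1),k,"elev",np.degrees(np.arcsin(nn[2])).round(1),"az",np.degrees(np.arctan2(nn[1],nn[0])).round(1),"n.(sp-c)",(nn@(sp-c0)).round(1))
E
python3 chk.py; python3 -c "
import numpy as np,cv2
f=np.load('last.npz')['frame'][180:300,320:450,::-1]; cv2.imwrite('pics/s7.png',cv2.resize(f,None,fx=4,fy=4))"
```

```text
21.05 [491.2  50.4 164.5] -10.28 tilt [ 0.017 -0.016 -1.   ]
[ 0.162  0.987 -0.012] [532.4  17.1 196. ] 326 elev -0.7 az 80.7 n.(sp-c) 26.6
[ 0.168  0.986 -0.003] [534.1  20.1 194.9] 229 elev -0.2 az 80.3 n.(sp-c) 23.4
[-0.067 -0.998 -0.02 ] [511.2  12.7 199.3] 173 elev -1.1 az -93.8 n.(sp-c) -27.2
[-0.098  0.989 -0.115] [516.7  16.5 203.9] 81 elev -6.6 az 95.6 n.(sp-c) 17.0
[ 0.911 -0.166 -0.379] [480.5  49.8 205. ] 76 elev -22.2 az -10.3 n.(sp-c) 105.6
```

View pics/s7.png

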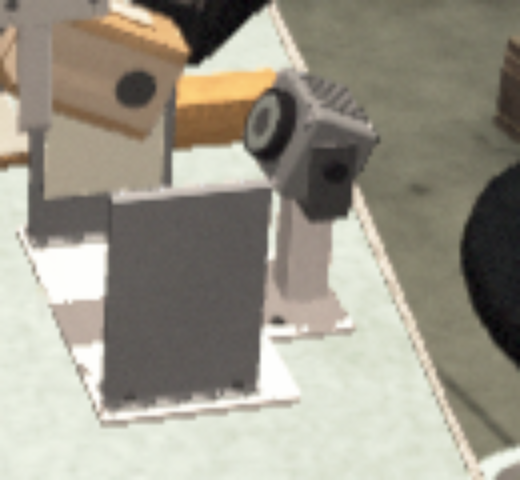

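```bash
cat > chk2.py <<'E'
from chk import *
# foot edge: right boundary of the near broad side in the image, mapped to the station x-z plane
n=np.array([.175,.984,0]); M=np.abs((W-(sp-26*n))@n)<6
M&=(W[...,2]>120)&(W[...,2]<235)&(W[...,0]>470)&(W[...,0]<610)
M=cv2.morphologyEx(M.astype(np.uint8),cv2.MORPH_OPEN,np.ones((3,3)))
xs=np.array([.984,-.177,0])
E2=[]
for rr in range(480):
    cc=np.flatnonzero(M[rr])
    if len(cc)>8: p=W[rr,cc[-1]]; E2.append(((p-sp)@xs,p[2]-170))
E2=np.array(E2)
low=[]
for cc in range(640):
    q=np.flatnonzero(M[:,cc])
    if len(q)>8: p=W[q[-1],cc]; low.append(((p-sp)@xs,p[2]-170))
low=np.array(low); print(E2[::3].round(1).tolist()); print(low[::3].round(1).tolist())
E
python3 chk2.py
```

```text
21.1 [491.2  50.5 164.6] -10.28 tilt [ 0.017 -0.016 -1.   ]
[-0.165 -0.985 -0.047] [535.3  17.3 195.1] 329 elev -2.7 az -99.5 n.(sp-c) -24.5
[-0.063 -0.994 -0.084] [518.2  12.9 194.2] 187 elev -4.8 az -93.6 n.(sp-c) -24.8
[-0.164 -0.985 -0.044] [530.8  20.5 203. ] 178 elev -2.5 az -99.5 n.(sp-c) -21.8
[-0.15   0.983 -0.102] [515.2  18.9 206.9] 94 elev -5.9 az 98.6 n.(sp-c) 11.0
[-0.132 -0.988 -0.077] [516.9  16.8 200.6] 75 elev -4.4 az -97.6 n.(sp-c) -24.8
[[-30.4, 57.3], [-9.0, 45.8], [6.0, 37.4], [3.6, 29.8], [2.5, 20.0], [-4.2, 15.6], [-6.0, 6.8], [-9.9, -2.7], [-14.6, -10.8]]
[[-74.7, 21.5], [-65.3, 1.2], [-59.1, 0.8], [-50.8, -6.6], [-42.5, -11.3], [-35.0, -9.0], [-27.2, -17.9], [-18.9, -19.7], [-13.2, -6.3], [-6.0, 6.8]]
```

>>> play_rows:
  targets:
    - {"dx":0,"dy":-0.005,"dz":0.024,"roll":0,"grip":0.3}
    - {"dx":0,"dy":-0.005,"dz":0.024,"roll":0,"grip":0.3}
    - {"dx":0,"dy":-0.005,"dz":0.024,"roll":0,"grip":0.3}

```text
clock: 21.4
tool_pos: [490.2, 51.8, 158.4]
ee_rot: [3.115, -0.28, 0.025]
contact_force: [0.4, -1.0, -1.6]
finger_gap: 0.551
grasp_force: 45.0
```

```bash
python3 chk2.py
```

```text
21.45 [490.3  51.7 158.4] -10.27 tilt [ 0.015 -0.015 -1.   ]
[ 0.12   0.992 -0.037] [534.9  18.5 191.6] 297 elev -2.1 az 83.1 n.(sp-c) 23.5
[ 0.147  0.989 -0.024] [528.   22.7 188.8] 196 elev -1.4 az 81.5 n.(sp-c) 21.2
[-0.053 -0.999 -0.002] [519.5  14.8 194.6] 194 elev -0.1 az -93.0 n.(sp-c) -24.2
[-0.069  0.998 -0.008] [509.   15.5 197.5] 103 elev -0.5 az 94.0 n.(sp-c) 15.8
[-0.488  0.206 -0.848] [555.5  35.3 217.7] 67 elev -58.0 az 157.1 n.(sp-c) 29.0
[[-36.4, 52.7], [-18.3, 42.9], [1.3, 34.6], [4.6, 25.5], [0.9, 20.2], [-2.3, 9.7], [-7.5, 2.6], [-12.1, -5.8], [-14.0, -14.5]]
[[-78.0, 5.3], [-69.9, -4.6], [-63.9, -4.5], [-56.2, -8.2], [-47.1, -14.5], [-39.4, -15.3], [-31.8, -15.9], [-23.5, -25.6], [-16.8, -19.0], [-8.4, -5.4], [-3.6, 9.4]]
```

>>> play_rows:
  targets:
    - {"dx":0.003,"dy":0,"dz":0,"roll":0,"grip":0.3}
    - {"dx":0.003,"dy":0,"dz":0,"roll":0,"grip":0.3}
    - {"dx":0.003,"dy":0,"dz":0,"roll":0,"grip":0.3}
    - {"dx":0.003,"dy":0,"dz":0,"roll":0,"grip":0.3}
    - {"dx":0.003,"dy":0,"dz":0,"roll":0,"grip":0.3}
    - {"dx":0.003,"dy":0,"dz":0,"roll":0,"grip":0.3}
    - {"dx":0.003,"dy":0,"dz":0,"roll":0,"grip":0.3}
    - {"dx":0.003,"dy":0,"dz":0,"roll":0,"grip":0.3}

```text
clock: 22.25
tool_pos: [490.9, 51.6, 158.4]
ee_rot: [3.115, -0.28, 0.025]
contact_force: [0.2, 0.3, -0.6]
finger_gap: 0.553
grasp_force: 45.0
```

>>> play_rows:
  targets:
    - {"dx":0,"dy":0,"dz":0,"roll":0,"grip":0.3}
    - {"dx":0,"dy":0,"dz":0,"roll":0,"grip":0.3}
    - {"dx":0,"dy":0,"dz":0,"roll":0,"grip":0.3}
    - {"dx":0,"dy":0,"dz":0,"roll":0,"grip":0.3}
    - {"dx":0,"dy":0,"dz":0,"roll":0,"grip":0.3}
    - {"dx":0,"dy":0,"dz":0,"roll":0,"grip":0.3}
    - {"dx":0,"dy":0,"dz":0,"roll":0,"grip":0.3}

```text
clock: 22.95
tool_pos: [490.9, 51.6, 158.4]
ee_rot: [3.115, -0.28, 0.025]
contact_force: [-0.7, 0.4, -1.2]
finger_gap: 0.554
grasp_force: 45.0
```

>>> play_rows:
  targets:
    - {"dx":0,"dy":0,"dz":-0.2,"roll":0,"grip":0.3}
    - {"dx":0,"dy":0,"dz":-0.4,"roll":0,"grip":0.3}
    - {"dx":0,"dy":0.1,"dz":-0.45,"roll":0,"grip":0.3}
    - {"dx":0.02,"dy":0.3,"dz":-0.45,"roll":-0.05,"grip":0.3}
    - {"dx":0.08,"dy":0.5,"dz":-0.45,"roll":-0.15,"grip":0.3}
    - {"dx":0.14,"dy":0.7,"dz":-0.45,"roll":-0.25,"grip":0.3}
    - {"dx":0.2,"dy":0.9,"dz":-0.45,"roll":-0.35,"grip":0.3}
    - {"dx":0.26,"dy":1,"dz":-0.45,"roll":-0.45,"grip":0.3}

```text
clock: 23.75
tool_pos: [504.8, -156.2, 252.0]
ee_rot: [3.034, 0.734, 0.016]
contact_force: [0.6, -0.1, -0.9]
finger_gap: 0.556
grasp_force: 45.0
```

Run:
```python
from bench import r
from h import *
s=r.state(); print(s["tool_pos"].round(1),np.degrees(az(s)),go(s,(539,-399,150),80),go(s,(539,-399,33),80))
```

```text
[ 504.8 -156.2  252. ] 27.197780213304064 [-0.405  1.147  0.532 -0.614] [-0.409  1.134  1.117 -0.614]
```

>>> play_rows:
  targets:
    - {"dx":-0.05,"dy":0.2,"dz":0,"roll":-0.1,"grip":0.3}
    - {"dx":-0.12,"dy":0.4,"dz":0,"roll":-0.2,"grip":0.3}
    - {"dx":-0.2,"dy":0.6,"dz":0,"roll":-0.3,"grip":0.3}
    - {"dx":-0.27,"dy":0.8,"dz":0.1,"roll":-0.4,"grip":0.3}
    - {"dx":-0.35,"dy":1,"dz":0.2,"roll":-0.5,"grip":0.3}
    - {"dx":-0.38,"dy":1,"dz":0.35,"roll":-0.6,"grip":0.3}
    - {"dx":-0.38,"dy":1,"dz":0.5,"roll":-0.614,"grip":0.3}
    - {"dx":-0.38,"dy":1,"dz":0.6,"roll":-0.614,"grip":0.3}

```text
clock: 24.55
tool_pos: [528.4, -367.5, 132.2]
ee_rot: [2.398, 2.002, 0.001]
contact_force: [-0.1, 0.6, -0.1]
finger_gap: 0.556
grasp_force: 45.0
```

Run:
```python
from bench import r
from h import *
s=r.state(); print(s["clock"],s["tool_pos"].round(1),np.degrees(az(s)),go(s,(540,-390,31),80))
```

```text
24.55 [ 528.4 -367.5  132.2] 79.7097212091829 [-0.095  0.07   0.508 -0.003]
```

>>> play_rows:
  targets:
    - {"dx":-0.09,"dy":0.07,"dz":0.15,"roll":0,"grip":0.3}
    - {"dx":-0.09,"dy":0.07,"dz":0.3,"roll":0,"grip":0.3}
    - {"dx":-0.09,"dy":0.07,"dz":0.43,"roll":0,"grip":0.3}
    - {"dx":-0.09,"dy":0.07,"dz":0.5,"roll":0,"grip":0.3}
    - {"dx":-0.09,"dy":0.07,"dz":0.51,"roll":0,"grip":0.3}
    - {"dx":-0.09,"dy":0.07,"dz":0.51,"roll":0,"grip":0.3}

```text
clock: 25.15
tool_pos: [542.2, -389.6, 34.3]
ee_rot: [2.394, 2.001, 0.002]
contact_force: [1.1, -0.2, -1.7]
finger_gap: 0.554
grasp_force: 45.0
```

>>> play_rows:
  targets:
    - {"dx":0,"dy":0,"dz":0,"roll":0,"grip":0.3}
    - {"dx":0.01,"dy":0,"dz":-0.015,"roll":0,"grip":0.3}
    - {"dx":0.021,"dy":0,"dz":-0.03,"roll":0,"grip":0.3}
    - {"dx":0.045,"dy":0,"dz":-0.06,"roll":0,"grip":0.3}
    - {"dx":0.07,"dy":0,"dz":-0.086,"roll":0,"grip":0.3}
    - {"dx":0.1,"dy":0,"dz":-0.112,"roll":0,"grip":0.3}
    - {"dx":0.146,"dy":0,"dz":-0.14,"roll":0,"grip":0.3}
    - {"dx":0.146,"dy":0,"dz":-0.14,"roll":0,"grip":0.3}
  grip_force: 3

```text
clock: 25.95
tool_pos: [547.6, -359.1, 62.7]
ee_rot: [2.392, 2.002, 0.004]
contact_force: [0.2, -0.1, -0.5]
finger_gap: 0.557
grasp_force: 3.0
```

```bash
cat > pm.py <<'E'
from bench import r
from h import *
c=r.capture("scene"); s=r.state(); W=cloud(c); print(s["clock"],s["tool_pos"].round(1),s["contact_force"].round(1),s["finger_gap"].round(3),s["qpos"].round(2))
for nn,c0,k,Q in planes(W,(500,-450,12),(640,-200,130),4):
    print(nn.round(3),c0.round(1),k,np.degrees(np.arcsin(nn[2])).round(1),np.degrees(np.arctan2(nn[1],nn[0])).round(1))
E
python3 pm.py
```

```text
Traceback (most recent call last):
  File "pm.py", line 3, in <module>
    c=r.capture("scene"); s=r.state(); W=cloud(c); print(s["clock"],s["tool_pos"].round(1),s["contact_force"].round(1),s["finger_gap"].round(3),s["qpos"].round(2))
                                                                                                                       ^^^^^^^^^^^^^^^^^^^^^
AttributeError: 'float' object has no attribute 'round'
```

```bash
sed -i 's/s\["finger_gap"\].round(3)/s["finger_gap"]/' pm.py; python3 pm.py
```

```text
26.05 [ 546.9 -359.9   61.8] [-0.6  0.2 -1.3] 0.5573702669807608 [-0.71  0.5   1.47 -0.    1.15 -0.53]
[ 0.166  0.91  -0.38 ] [ 545.  -364.9  107. ] 336 -22.3 79.7
[0.172 0.985 0.004] [ 545.2 -367.4   99.7] 226 0.2 80.1
[-0.977  0.208 -0.038] [ 530.2 -302.1   80.6] 154 -2.2 168.0
[ 0.218  0.799 -0.56 ] [ 543.3 -362.   110.7] 114 -34.1 74.8
```

>>> play_rows:
  targets:
    - {"dx":0,"dy":0,"dz":-0.25,"roll":0,"grip":0.3}
    - {"dx":0,"dy":0,"dz":-0.4,"roll":0,"grip":0.3}
    - {"dx":0,"dy":0,"dz":-0.47,"roll":0,"grip":0.3}
    - {"dx":0,"dy":0,"dz":-0.5,"roll":0,"grip":0.3}
    - {"dx":0,"dy":0,"dz":-0.48,"roll":0,"grip":0.3}
    - {"dx":0,"dy":0,"dz":-0.4,"roll":0,"grip":0.3}
    - {"dx":0,"dy":0,"dz":-0.2,"roll":0,"grip":0.3}
    - {"dx":0,"dy":0,"dz":-0.2,"roll":0,"grip":0.3}

```text
clock: 26.85
tool_pos: [540.3, -354.8, 91.5]
ee_rot: [2.408, 2.012, -0.003]
contact_force: [-1.2, 0.4, -3.0]
finger_gap: 0.553
grasp_force: 3.0
```

```bash
sed -i 's/130),4)/180),4)/' pm.py; python3 pm.py; python3 -c "
import h,numpy as np
from bench import r
c=r.capture('scene');h.cv2.imwrite('pics/s8.png',h.cv2.resize(c['frame'][220:380,340:480,::-1],None,fx=3,fy=3))"
```

```text
26.9 [ 541.9 -356.1   94.5] [-0.3  0.1 -2.1] 0.5563333101558733 [-0.71  0.46  1.45 -0.    1.22 -0.53]
[-0.185 -0.982 -0.029] [ 537.7 -362.6  106.5] 550 -1.7 -100.7
[-0.201 -0.97  -0.138] [ 535.5 -361.8   81.2] 364 -7.9 -101.7
[-0.001  0.128 -0.992] [ 545.7 -340.4  130.4] 268 -82.7 90.4
[-0.984  0.177 -0.003] [ 520.  -320.3   71.1] 250 -0.2 169.8
```

View pics/s8.png

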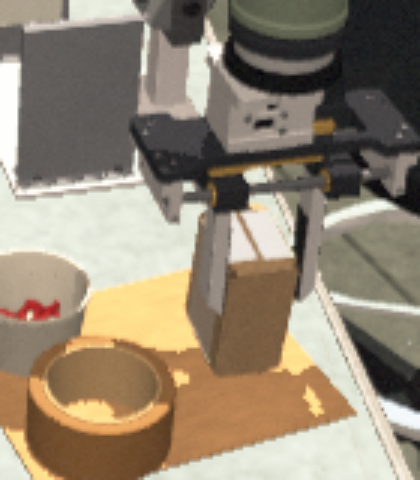

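>>> play_rows:
  targets:
    - {"dx":0,"dy":0,"dz":0.04,"roll":0,"grip":0.3}
    - {"dx":0,"dy":0,"dz":0.07,"roll":0,"grip":0.3}
    - {"dx":0,"dy":0,"dz":0.09,"roll":0,"grip":0.3}
    - {"dx":0,"dy":0,"dz":0.1,"roll":0,"grip":0.3}
    - {"dx":0,"dy":0,"dz":0.1,"roll":0,"grip":0.3}

```text
clock: 27.45
tool_pos: [546.4, -359.9, 81.5]
ee_rot: [2.394, 2.001, 0.002]
contact_force: [0.8, -0.9, -1.8]
finger_gap: 0.559
grasp_force: 3.0
```

```bash
python3 pm.py
```

```text
27.5 [ 546.5 -360.    81.8] [-0.1  0.2 -0.9] 0.5618944788961392 [-0.71  0.47  1.46 -0.    1.19 -0.53]
[-0.208 -0.973 -0.102] [ 541.4 -367.2   73.4] 566 -5.8 -102.1
[-0.188 -0.982 -0.004] [ 544.8 -367.6  117.2] 308 -0.2 -100.8
[-0.004  0.161 -0.987] [ 551.4 -344.8  120.3] 258 -80.7 91.3
[-0.985  0.171 -0.018] [ 526.3 -326.    60. ] 238 -1.1 170.2
```

>>> play_rows:
  targets:
    - {"dx":0,"dy":0,"dz":0.025,"roll":0,"grip":0.3}
    - {"dx":0,"dy":0,"dz":0.045,"roll":0,"grip":0.3}
    - {"dx":0,"dy":0,"dz":0.045,"roll":0,"grip":0.3}
    - {"dx":0,"dy":0,"dz":0.045,"roll":0,"grip":0.3}
    - {"dx":0,"dy":0,"dz":0.045,"roll":0,"grip":0.7}
    - {"dx":0,"dy":0,"dz":0.045,"roll":0,"grip":0.75}
    - {"dx":0,"dy":0,"dz":0.045,"roll":0,"grip":0.75}
    - {"dx":0,"dy":0,"dz":0.045,"roll":0,"grip":0.75}

```text
clock: 28.3
tool_pos: [546.6, -360.2, 72.7]
ee_rot: [2.394, 2.001, 0.002]
contact_force: [-0.7, -0.1, 0.1]
finger_gap: 0.748
grasp_force: 0.0
```

```bash
python3 pm.py
```

```text
28.35 [ 546.6 -360.1   72.7] [ 0.7 -0.6 -1. ] 0.7507460620131292 [-0.71  0.48  1.46 -0.    1.17 -0.53]
[-0.256 -0.967 -0.013] [ 552.4 -365.6   73.3] 650 -0.7 -104.9
[-0.032  0.009 -0.999] [ 553.9 -336.3  108.4] 291 -88.1 164.9
[-0.088 -0.996 -0.003] [ 536.5 -363.5   88.7] 239 -0.2 -95.0
[-0.368 -0.93   0.   ] [ 544.8 -362.4   85.8] 198 0.0 -111.6
```

>>> play_rows:
  targets:
    - {"dx":0,"dy":0,"dz":-0.2,"roll":0,"grip":0.9}
    - {"dx":0.03,"dy":0.02,"dz":-0.4,"roll":0,"grip":1}
    - {"dx":0.06,"dy":0.04,"dz":-0.55,"roll":0.1,"grip":1}
    - {"dx":0.1,"dy":0.04,"dz":-0.6,"roll":0.2,"grip":1}
    - {"dx":0.12,"dy":0.04,"dz":-0.6,"roll":0.3,"grip":1}
    - {"dx":0.12,"dy":0.04,"dz":-0.6,"roll":0.4,"grip":1}
    - {"dx":0.12,"dy":0.04,"dz":-0.6,"roll":0.5,"grip":1}
    - {"dx":0.12,"dy":0.04,"dz":-0.6,"roll":0.6,"grip":1}

```text
clock: 29.15
tool_pos: [556.9, -335.9, 192.5]
ee_rot: [3.031, 0.752, 0.017]
contact_force: [-0.3, 0.1, -0.7]
finger_gap: 1.001
grasp_force: 0.0
```

>>> play_rows:
  targets:
    - {"dx":0,"dy":0,"dz":0,"roll":0.1,"grip":1}
    - {"dx":0,"dy":0,"dz":0,"roll":0.2,"grip":1}
    - {"dx":0,"dy":0,"dz":0,"roll":0.3,"grip":1}
    - {"dx":0,"dy":0,"dz":0,"roll":0.4,"grip":1}
    - {"dx":0,"dy":0,"dz":0,"roll":0.44,"grip":1}
    - {"dx":0,"dy":0,"dz":0,"roll":0.44,"grip":1}

```text
clock: 29.75
tool_pos: [556.9, -336.0, 192.4]
ee_rot: [3.116, -0.262, 0.025]
contact_force: [0.0, -0.9, -0.2]
finger_gap: 1.003
grasp_force: 0.0
```

```bash
python3 - <<'E'
from bench import r
from h import *
s,c,W=wrist(r)
print(s["clock"],s["tool_pos"].round(1),np.degrees(az(s)))
P=W.reshape(-1,3); P=P[(P[:,2]>101)&(P[:,2]<118)&(P[:,0]>490)&(P[:,0]<640)&(abs(P[:,1]+335)<75)]
b=rect(P); print(len(P),b,np.median(P,0))
E
python3 pm.py
```

```text
29.75 [ 556.9 -336.   192.4] -9.594690279550047
5045 [ 553.3 -332.    66.7   52.3   74.4] [ 555.48476368 -331.99050667  109.5533371 ]
29.85 [ 556.8 -336.   192.3] [ 0.9 -0.2 -0.1] 0.9989968504406712 [-0.67  0.36  1.38 -0.    1.39  1.06]
[ 0.252  0.968 -0.012] [ 544.4 -363.3   62.4] 516 -0.7 75.4
[-0.967  0.253  0.002] [ 528.  -327.8   63.3] 353 0.1 165.3
[ 0.013 -0.003  1.   ] [ 553.2 -331.2  108.4] 312 89.2 -14.4
[ 0.258  0.966 -0.014] [ 544.3 -360.4   53.8] 150 -0.8 75.0
```

Run:
```python
from bench import r
from h import *
print(go(r.state(),(566,-333,76),-15))
```

```text
[ 0.033 -0.03   0.582  0.064]
```

>>> play_rows:
  targets:
    - {"dx":0.033,"dy":-0.03,"dz":0.1,"roll":0.064,"grip":1}
    - {"dx":0.033,"dy":-0.03,"dz":0.25,"roll":0.064,"grip":1}
    - {"dx":0.033,"dy":-0.03,"dz":0.45,"roll":0.064,"grip":1}
    - {"dx":0.033,"dy":-0.03,"dz":0.57,"roll":0.064,"grip":1}
    - {"dx":0.033,"dy":-0.03,"dz":0.58,"roll":0.064,"grip":1}
    - {"dx":0.033,"dy":-0.03,"dz":0.58,"roll":0.064,"grip":0.5}
    - {"dx":0.033,"dy":-0.03,"dz":0.58,"roll":0.064,"grip":0.5}
    - {"dx":0.033,"dy":-0.03,"dz":0.58,"roll":0.064,"grip":0.5}
  grip_force: 10

```text
clock: 30.65
tool_pos: [567.6, -334.2, 79.0]
ee_rot: [3.099, -0.411, 0.032]
contact_force: [-0.2, -0.6, 1.0]
finger_gap: 0.782
grasp_force: 0.7
```

>>> play_rows:
  targets:
    - {"dx":0,"dy":0,"dz":0,"roll":0,"grip":0.5}
    - {"dx":0,"dy":0,"dz":0,"roll":0,"grip":0.5}
    - {"dx":0,"dy":0,"dz":0,"roll":0,"grip":0.5}

```text
clock: 30.95
tool_pos: [567.5, -334.3, 78.9]
ee_rot: [3.099, -0.411, 0.032]
contact_force: [-1.0, -0.1, 7.0]
finger_gap: 0.744
grasp_force: 10.0
```

```bash
python3 pm.py
```

```text
31.0 [ 567.6 -334.3   78.9] [-0.  -0.4  5.9] 0.7419605528676735 [-0.66  0.48  1.45 -0.    1.18  1.17]
[-0.272 -0.962 -0.003] [ 541.8 -361.7   57.7] 429 -0.1 -105.8
[-0.966  0.26   0.005] [ 528.7 -325.4   63.7] 358 0.3 165.0
[-0.004 -0.018 -1.   ] [ 549.6 -329.7  108.9] 257 -88.9 -102.5
[-0.45  -0.889 -0.089] [ 547.6 -371.4   89.5] 211 -5.1 -116.9
```

>>> play_rows:
  targets:
    - {"dx":0.0,"dy":0,"dz":0.008,"roll":0,"grip":0.5}
    - {"dx":0.04,"dy":0,"dz":0.012,"roll":0,"grip":0.5}
    - {"dx":0.08,"dy":0,"dz":0.014,"roll":0,"grip":0.5}
    - {"dx":0.12,"dy":0,"dz":0.017,"roll":0,"grip":0.5}
    - {"dx":0.16,"dy":0,"dz":0.024,"roll":0,"grip":0.5}
    - {"dx":0.19,"dy":0,"dz":0.03,"roll":0,"grip":0.5}
    - {"dx":0.19,"dy":0,"dz":0.03,"roll":0,"grip":0.5}

```text
clock: 31.7
tool_pos: [604.2, -344.4, 72.1]
ee_rot: [3.099, -0.411, 0.03]
contact_force: [0.4, -3.1, 5.1]
finger_gap: 0.748
grasp_force: 10.0
```

```bash
python3 pm.py
```

```text
31.75 [ 604.2 -344.4   72.2] [ 0.6 -4.   3.4] 0.7461129330261923 [-0.64  0.56  1.35 -0.    1.21  1.2 ]
[ 0.898 -0.23  -0.376] [ 553.7 -333.8   79.2] 616 -22.1 -14.4
[ 0.269  0.963 -0.006] [ 563.5 -367.7   62.4] 464 -0.4 74.4
[ 0.356 -0.09   0.93 ] [ 588.4 -341.3  113.1] 221 68.5 -14.2
[-0.475 -0.88  -0.022] [ 578.7 -380.4   94.3] 209 -1.3 -118.4
```

>>> play_rows:
  targets:
    - {"dx":0.015,"dy":0,"dz":0.004,"roll":0,"grip":0.5}
    - {"dx":0.028,"dy":0,"dz":0.007,"roll":0,"grip":0.5}
    - {"dx":0.028,"dy":0,"dz":0.007,"roll":0,"grip":0.5}

```text
clock: 32.05
tool_pos: [608.7, -345.5, 70.4]
ee_rot: [3.099, -0.411, 0.028]
contact_force: [-1.3, -3.2, 5.9]
finger_gap: 0.748
grasp_force: 10.0
```

>>> play_rows:
  targets:
    - {"dx":0,"dy":0,"dz":0,"roll":0,"grip":0.5}
    - {"dx":0,"dy":0,"dz":0,"roll":0,"grip":0.5}
    - {"dx":0,"dy":0,"dz":0,"roll":0,"grip":0.5}
  grip_force: 40

```text
clock: 32.35
tool_pos: [608.6, -345.5, 70.4]
ee_rot: [3.099, -0.411, 0.028]
contact_force: [-0.1, -4.1, 5.4]
finger_gap: 0.742
grasp_force: 40.0
```

Run:
```python
from bench import r
from h import *
s=r.state(); c=r.capture("scene"); W=cloud(c)
pl=planes(W,(500,-450,12),(660,-200,130),3)
for nn,c0,k,Q in pl: print(nn.round(3),c0.round(1),k,np.degrees(np.arcsin(nn[2])).round(1),np.degrees(np.arctan2(nn[1],nn[0])).round(1))
b=[t for t in pl if abs(t[0][0])>.8][0]; sd=[t for t in pl if abs(t[0][1])>.9][0]
S=b[0]*np.sign(b[0][0]); L=sd[0]*np.sign(sd[0][1]); L=L-S*(S@L); L/=np.linalg.norm(L); U=np.cross(S,L); U*=np.sign(U[2])
# seal: S.(p-cb)=52 ; L.(p-cback)=35 ; (p-28U).z=5
p=np.linalg.solve(np.array([S,L,[0,0,1]]),[S@b[1]+52,L@sd[1]+35,5+28*U[2]])
m=R.from_rotvec(s["ee_rot"]).as_matrix(); lt=m.T@(p-s["tool_pos"]); np.save("st.npy",lt)
print("seal",p.round(1),"tool",lt.round(1),"tcp",s["tool_pos"].round(1),s["clock"],U.round(3))
daz=-10.1-np.degrees(np.arctan2(S[1],S[0])); a=np.degrees(az(s))+daz
tgt=np.array([579.4,36,170])-R.from_euler("z",daz,degrees=True).as_matrix()@(p-s["tool_pos"]); print("tgt",tgt.round(1),a)
print(go(s,tgt+[0,0,70],a))
```

```text
[ 0.878 -0.228 -0.42 ] [ 555.8 -334.2   77.2] 612 -24.8 -14.6
[ 0.262  0.965 -0.01 ] [ 566.2 -367.8   63. ] 480 -0.6 74.8
[ 0.413 -0.109  0.904] [ 594.2 -342.2  112. ] 211 64.7 -14.8
seal [ 591.5 -338.3   30.4] tool [-19.2  -2.9  39.6] tcp [ 608.6 -345.5   70.4] 32.35 [ 0.408 -0.101  0.907]
tgt [597.   30.2 210. ] -10.626967791957178
[-0.525 -1.785 -1.081 -0.052]
```

>>> play_rows:
  targets:
    - {"dx":0,"dy":0,"dz":-0.2,"roll":0,"grip":0.5}
    - {"dx":0,"dy":-0.05,"dz":-0.4,"roll":0,"grip":0.5}
    - {"dx":-0.05,"dy":-0.15,"dz":-0.6,"roll":0,"grip":0.5}
    - {"dx":-0.1,"dy":-0.3,"dz":-0.8,"roll":-0.02,"grip":0.5}
    - {"dx":-0.15,"dy":-0.5,"dz":-0.98,"roll":-0.04,"grip":0.5}
    - {"dx":-0.2,"dy":-0.7,"dz":-1,"roll":-0.05,"grip":0.5}
    - {"dx":-0.25,"dy":-0.9,"dz":-1,"roll":-0.05,"grip":0.5}
    - {"dx":-0.28,"dy":-1,"dz":-1,"roll":-0.05,"grip":0.5}

```text
clock: 33.2
tool_pos: [602.1, -128.2, 264.7]
ee_rot: [3.119, -0.29, 0.019]
contact_force: [0.3, -0.6, -0.6]
finger_gap: 0.745
grasp_force: 40.0
```

Run:
```python
from bench import r
from h import *
s=r.state(); print(s["tool_pos"].round(1),np.degrees(az(s)),go(s,(597,31.6,275),-10.5))
```

```text
[ 602.1 -128.2  264.7] -10.615665277805512 [-0.172 -0.78  -0.06  -0.001]
```

>>> play_rows:
  targets:
    - {"dx":-0.04,"dy":-0.18,"dz":-0.03,"roll":0,"grip":0.5}
    - {"dx":-0.08,"dy":-0.38,"dz":-0.05,"roll":0,"grip":0.5}
    - {"dx":-0.13,"dy":-0.58,"dz":-0.05,"roll":0,"grip":0.5}
    - {"dx":-0.17,"dy":-0.74,"dz":-0.05,"roll":0,"grip":0.5}
    - {"dx":-0.17,"dy":-0.78,"dz":0,"roll":0,"grip":0.5}
    - {"dx":-0.17,"dy":-0.78,"dz":0.1,"roll":0,"grip":0.5}
    - {"dx":-0.17,"dy":-0.78,"dz":0.2,"roll":0,"grip":0.5}
    - {"dx":-0.17,"dy":-0.78,"dz":0.26,"roll":0,"grip":0.5}

```text
clock: 34.0
tool_pos: [597.5, 25.6, 207.6]
ee_rot: [3.115, -0.295, 0.013]
contact_force: [-0.6, -0.3, -1.9]
finger_gap: 0.743
grasp_force: 40.0
```

>>> play_rows:
  targets:
    - {"dx":0,"dy":0,"dz":0,"roll":0,"grip":0.5}
    - {"dx":0,"dy":0,"dz":0,"roll":0,"grip":0.5}

```text
clock: 34.2
tool_pos: [599.8, 24.9, 211.4]
ee_rot: [3.114, -0.296, 0.023]
contact_force: [-0.5, 0.5, -1.1]
finger_gap: 0.745
grasp_force: 40.0
```

Run:
```python
import chk
from chk import *
print(go(s,(597,31.6,210),-10.5)); m=R.from_rotvec(s["ee_rot"]).as_matrix(); print((s["tool_pos"]+m@np.load("st.npy")-sp).round(1))
```

```text
34.25 [600.5  24.8 212.5] -10.85 tilt [ 0.015 -0.015 -1.   ]
[ 0.891 -0.173 -0.42 ] [545.6  32.1 217. ] 318 elev -24.8 az -11.0 n.(sp-c) 49.1
[ 0.146  0.989 -0.006] [ 5.590e+02 -1.000e-01  2.037e+02] 268 elev -0.4 az 81.6 n.(sp-c) 39.0
[ 0.142  0.99  -0.001] [560.   -3.1 205.4] 167 elev -0.1 az 81.8 n.(sp-c) 41.5
[-0.399  0.061 -0.915] [588.9  28.8 251.5] 103 elev -66.2 az 171.3 n.(sp-c) 78.8
[ 0.551  0.829 -0.096] [569.   -5.8 219.7] 92 elev -5.5 az 56.4 n.(sp-c) 45.1
[-0.024 -0.03   0.012 -0.004]
[ 3.4 -5.3  2.5]
```

>>> play_rows:
  targets:
    - {"dx":-0.02,"dy":-0.027,"dz":0.006,"roll":-0.004,"grip":0.5}
    - {"dx":-0.02,"dy":-0.027,"dz":0.006,"roll":-0.004,"grip":0.5}
    - {"dx":-0.02,"dy":-0.027,"dz":0.006,"roll":-0.004,"grip":0.5}
    - {"dx":-0.02,"dy":-0.027,"dz":0.006,"roll":-0.004,"grip":0.5}

```text
clock: 34.65
tool_pos: [597.5, 31.2, 211.2]
ee_rot: [3.115, -0.285, 0.027]
contact_force: [-0.2, -0.4, -0.6]
finger_gap: 0.742
grasp_force: 40.0
```

Run:
```python
import chk
from chk import *
print(go(s,(597,31.6,210),-10.5)); m=R.from_rotvec(s["ee_rot"]).as_matrix(); print((s["tool_pos"]+m@np.load("st.npy")-sp).round(1))
# board and done carton from first top image
W=cloud(load("top0.npz"))[195:310,140:250].reshape(-1,3); P=W[(W[:,2]>10)&(W[:,2]<19)&(W[:,0]>330)&(W[:,0]<640)&(W[:,1]>200)]
import itertools
h=cv2.convexHull(P[:,:2].astype(np.float32)); print("board",len(P),rect(P),np.round(cv2.approxPolyDP(h,15,True)[:,0]).tolist())
```

```text
34.7 [597.4  31.1 211.1] -10.46 tilt [ 0.015 -0.015 -1.   ]
[ 0.892 -0.147 -0.429] [542.9  36.3 218. ] 294 elev -25.4 az -9.3 n.(sp-c) 53.1
[ 0.17   0.985 -0.022] [557.5   4.6 205.3] 270 elev -1.3 az 80.2 n.(sp-c) 35.4
[ 0.164  0.986 -0.022] [555.6   7.8 202.2] 163 elev -1.2 az 80.6 n.(sp-c) 32.4
[ 0.171  0.985 -0.02 ] [558.3   1.6 211.6] 126 elev -1.2 az 80.2 n.(sp-c) 38.3
[-0.43   0.084 -0.899] [586.6  32.7 250.8] 104 elev -64.0 az 168.9 n.(sp-c) 76.1
[-0.003 -0.002  0.005  0.   ]
[0.3 0.8 1.1]
board 3028 [484.6 372.3 305.5 340.7   0.6] [[631.0, 233.0], [631.0, 544.0], [360.0, 507.0], [332.0, 465.0], [334.0, 268.0], [354.0, 215.0], [532.0, 206.0]]
```

Everything is on target; hold.

>>> play_rows:
  targets:
    - {"dx":0,"dy":0,"dz":0,"roll":0,"grip":0.5}
    - {"dx":0,"dy":0,"dz":0,"roll":0,"grip":0.5}
    - {"dx":0,"dy":0,"dz":0,"roll":0,"grip":0.5}
    - {"dx":0,"dy":0,"dz":0,"roll":0,"grip":0.5}
    - {"dx":0,"dy":0,"dz":0,"roll":0,"grip":0.5}
    - {"dx":0,"dy":0,"dz":0,"roll":0,"grip":0.5}
    - {"dx":0,"dy":0,"dz":0,"roll":0,"grip":0.5}
    - {"dx":0,"dy":0,"dz":0,"roll":0,"grip":0.5}

```text
clock: 35.5
tool_pos: [597.2, 31.1, 210.7]
ee_rot: [3.115, -0.285, 0.025]
contact_force: [-0.5, 0.8, -1.5]
finger_gap: 0.744
grasp_force: 40.0
```

>>> play_rows:
  targets:
    - {"dx":0,"dy":0,"dz":0,"roll":0,"grip":0.5}
    - {"dx":0,"dy":0,"dz":0,"roll":0,"grip":0.5}
    - {"dx":0,"dy":0,"dz":0,"roll":0,"grip":0.5}
    - {"dx":0,"dy":0,"dz":0,"roll":0,"grip":0.5}
    - {"dx":0,"dy":0,"dz":0,"roll":0,"grip":0.5}
    - {"dx":0,"dy":0,"dz":0,"roll":0,"grip":0.5}
    - {"dx":0,"dy":0,"dz":0,"roll":0,"grip":0.5}

```text
clock: 36.2
tool_pos: [597.3, 31.1, 210.7]
ee_rot: [3.115, -0.285, 0.025]
contact_force: [-0.2, -0.6, -1.7]
finger_gap: 0.74
grasp_force: 40.0
```

Run:
```python
from h import *
c=load("top0.npz"); W=cloud(c)
# board: the brownish-grey colour differs from the blue-grey table -> colour + height mask
f=c["frame"].astype(int); reg=np.zeros((480,640),bool); reg[195:310,145:250]=1
warm=(f[...,0]-f[...,2]>8)
m=(reg&warm&(W[...,2]>8)&(W[...,2]<72)).astype(np.uint8); m=cv2.morphologyEx(m,cv2.MORPH_OPEN,np.ones((3,3)))
n,lab,st,_=cv2.connectedComponentsWithStats(m); k=1+st[1:,4].argmax(); P=W[lab==k]; print(st[k]); print(rect(P))
P=P[P[:,2]<19]; print(rect(P), np.median(P[:,2]))
h=cv2.convexHull(P[:,:2].astype(np.float32)); print(np.round(cv2.approxPolyDP(h,10,True)[:,0]).tolist())
```

```text
[ 158  208   78   92 3757]
[474.6 360.  191.  259.9  82.2]
[474.6 360.1 191.1 259.6  82.3] 13.90501469597728
[[612.0, 436.0], [365.0, 462.0], [336.0, 287.0], [591.0, 251.0]]
```

>>> play_rows:
  targets:
    - {"dx":0,"dy":0,"dz":-0.2,"roll":0,"grip":0.5}
    - {"dx":0,"dy":0,"dz":-0.4,"roll":0,"grip":0.5}
    - {"dx":-0.02,"dy":-0.1,"dz":-0.45,"roll":0,"grip":0.5}
    - {"dx":-0.06,"dy":-0.3,"dz":-0.45,"roll":0,"grip":0.5}
    - {"dx":-0.1,"dy":-0.5,"dz":-0.45,"roll":0,"grip":0.5}
    - {"dx":-0.15,"dy":-0.7,"dz":-0.45,"roll":0,"grip":0.5}
    - {"dx":-0.2,"dy":-0.9,"dz":-0.45,"roll":0,"grip":0.5}
    - {"dx":-0.22,"dy":-1,"dz":-0.45,"roll":0,"grip":0.5}

```text
clock: 37.0
tool_pos: [588.2, 240.5, 297.3]
ee_rot: [3.116, -0.281, 0.024]
contact_force: [-0.9, -0.2, -1.3]
finger_gap: 0.739
grasp_force: 40.0
```

Run:
```python
from bench import r
from h import *
s=r.state(); print(s["tool_pos"].round(1),np.degrees(az(s)),go(s,(586,343,130),-8))
```

```text
[588.2 240.5 297.3] -10.294925602773072 [-0.116 -0.512  0.829 -0.027]
```

>>> play_rows:
  targets:
    - {"dx":-0.05,"dy":-0.2,"dz":0,"roll":-0.027,"grip":0.5}
    - {"dx":-0.1,"dy":-0.4,"dz":0,"roll":-0.027,"grip":0.5}
    - {"dx":-0.116,"dy":-0.51,"dz":0.15,"roll":-0.027,"grip":0.5}
    - {"dx":-0.116,"dy":-0.51,"dz":0.35,"roll":-0.027,"grip":0.5}
    - {"dx":-0.116,"dy":-0.51,"dz":0.55,"roll":-0.027,"grip":0.5}
    - {"dx":-0.116,"dy":-0.51,"dz":0.72,"roll":-0.027,"grip":0.5}
    - {"dx":-0.116,"dy":-0.51,"dz":0.83,"roll":-0.027,"grip":0.5}
    - {"dx":-0.116,"dy":-0.51,"dz":0.83,"roll":-0.027,"grip":0.5}

```text
clock: 37.8
tool_pos: [583.8, 337.6, 124.4]
ee_rot: [3.115, -0.222, 0.011]
contact_force: [-0.9, -0.0, -1.9]
finger_gap: 0.743
grasp_force: 40.0
```

>>> play_rows:
  targets:
    - {"dx":0,"dy":0,"dz":0,"roll":0,"grip":0.5}
    - {"dx":0,"dy":0,"dz":0,"roll":0,"grip":0.5}

```text
clock: 38.0
tool_pos: [588.9, 339.7, 132.4]
ee_rot: [3.121, -0.223, 0.031]
contact_force: [-0.4, 0.4, -1.4]
finger_gap: 0.746
grasp_force: 40.0
```

```bash
sed 's/(500,-450,12),(640,-200,180)/(470,270,22),(650,420,240)/' pm.py > pb.py; python3 pb.py
python3 - <<'E'
from bench import r
from h import *
s=r.state(); print(go(s,(586,343,79),-8))
E
```

```text
38.05 [588.9 339.8 132.7] [ 0.4 -0.  -0.7] 0.7417638770728102 [ 0.41  0.48  1.34 -0.02  1.31  2.12]
[-0.899  0.12   0.421] [535.2 343.9 138.9] 221 24.9 172.4
[ 0.515  0.853 -0.085] [554.8 307.9 139.7] 170 -4.9 58.9
[0.188 0.979 0.081] [554.7 310.  130.1] 121 4.7 79.1
[-0.135 -0.982 -0.135] [559.3 302.6 146.7] 96 -7.8 -97.8
[-0.022 -0.017  0.268 -0.002]
```

>>> play_rows:
  targets:
    - {"dx":-0.02,"dy":-0.015,"dz":0.1,"roll":0,"grip":0.5}
    - {"dx":-0.02,"dy":-0.015,"dz":0.2,"roll":0,"grip":0.5}
    - {"dx":-0.02,"dy":-0.015,"dz":0.255,"roll":0,"grip":0.5}
    - {"dx":-0.02,"dy":-0.015,"dz":0.27,"roll":0,"grip":0.5}
    - {"dx":-0.02,"dy":-0.015,"dz":0.275,"roll":0,"grip":0.5}
    - {"dx":-0.02,"dy":-0.015,"dz":0.275,"roll":0,"grip":0.5}

```text
clock: 38.65
tool_pos: [585.5, 341.8, 78.6]
ee_rot: [3.12, -0.222, 0.027]
contact_force: [-2.9, -3.3, 8.0]
finger_gap: 0.744
grasp_force: 40.0
```

>>> play_rows:
  targets:
    - {"dx":0,"dy":0,"dz":0.002,"roll":0,"grip":0.5}
    - {"dx":0,"dy":0,"dz":0.004,"roll":0,"grip":0.5}
    - {"dx":0,"dy":0,"dz":0.006,"roll":0,"grip":0.5}
  grip_force: 6

```text
clock: 38.95
tool_pos: [587.9, 341.6, 77.2]
ee_rot: [3.12, -0.223, 0.036]
contact_force: [2.3, -3.3, 6.7]
finger_gap: 0.748
grasp_force: 6.0
```

>>> play_rows:
  targets:
    - {"dx":-0.03,"dy":0,"dz":-0.002,"roll":0,"grip":0.5}
    - {"dx":-0.06,"dy":0,"dz":-0.005,"roll":0,"grip":0.5}
    - {"dx":-0.09,"dy":0,"dz":-0.008,"roll":0,"grip":0.5}
    - {"dx":-0.12,"dy":0,"dz":-0.009,"roll":0,"grip":0.5}
    - {"dx":-0.15,"dy":0,"dz":-0.009,"roll":0,"grip":0.5}
    - {"dx":-0.18,"dy":0,"dz":-0.008,"roll":0,"grip":0.5}
    - {"dx":-0.2,"dy":0,"dz":-0.006,"roll":0,"grip":0.5}
    - {"dx":-0.2,"dy":0,"dz":-0.006,"roll":0,"grip":0.5}

```text
clock: 39.75
tool_pos: [544.5, 347.8, 75.0]
ee_rot: [3.12, -0.222, 0.025]
contact_force: [-1.9, -2.7, 6.3]
finger_gap: 0.746
grasp_force: 6.0
```

```bash
python3 pb.py
```

```text
39.8 [544.5 347.8  75. ] [-1.5 -2.2  6.1] 0.7488482730545788 [ 0.45  0.48  1.47 -0.02  1.19  2.17]
[-0.991  0.13   0.041] [504.3 343.  101.3] 205 2.4 172.5
[0.348 0.935 0.072] [525.4 313.   87.6] 156 4.1 69.6
[-0.991  0.115  0.075] [514.  340.4 166.6] 141 4.3 173.4
[-0.181  0.974 -0.138] [528.7 324.4 115. ] 111 -7.9 100.5
```

>>> play_rows:
  targets:
    - {"dx":-0.008,"dy":0,"dz":0,"roll":0,"grip":0.5}
    - {"dx":-0.008,"dy":0,"dz":0,"roll":0,"grip":0.5}
    - {"dx":-0.008,"dy":0,"dz":-0.003,"roll":0,"grip":0.9}
    - {"dx":-0.008,"dy":0,"dz":-0.003,"roll":0,"grip":1}
    - {"dx":-0.008,"dy":0,"dz":-0.003,"roll":0,"grip":1}
    - {"dx":-0.008,"dy":0,"dz":-0.003,"roll":0,"grip":1}

```text
clock: 40.4
tool_pos: [542.8, 347.7, 74.0]
ee_rot: [3.119, -0.222, 0.023]
contact_force: [-0.1, -1.1, 0.7]
finger_gap: 0.994
grasp_force: 0.0
```

```bash
python3 pb.py
```

```text
40.45 [542.9 347.7  74.1] [-0.3 -0.2 -0.2] 0.9990437484363526 [ 0.45  0.47  1.47 -0.02  1.19  2.17]
[-0.955 -0.216  0.205] [523.7 333.5 130.3] 173 11.9 -167.3
[-0.987  0.134  0.089] [511.3 344.3 146.5] 162 5.1 172.3
[-0.232 -0.961  0.15 ] [527.  323.8 125.8] 131 8.6 -103.6
[0.647 0.744 0.169] [527.5 300.6 118.7] 102 9.7 49.0
```

>>> play_rows:
  targets:
    - {"dx":0,"dy":0,"dz":-0.08,"roll":0,"grip":1}
    - {"dx":0,"dy":0,"dz":-0.2,"roll":0,"grip":1}
    - {"dx":0,"dy":0,"dz":-0.4,"roll":0,"grip":1}
    - {"dx":0,"dy":0,"dz":-0.6,"roll":0,"grip":1}
    - {"dx":0,"dy":0,"dz":-0.8,"roll":0,"grip":1}
    - {"dx":0,"dy":0,"dz":-0.8,"roll":0,"grip":1}

```text
clock: 41.05
tool_pos: [545.1, 352.4, 244.8]
ee_rot: [3.127, -0.223, 0.047]
contact_force: [0.8, 0.8, 0.9]
finger_gap: 0.998
grasp_force: 0.0
```

Run:
```python
from bench import r
from h import *
s,c,W=wrist(r); print(s["clock"],s["tool_pos"].round(1))
P=W.reshape(-1,3); Q=P[(P[:,2]>100)&(P[:,2]<130)&(P[:,0]>460)&(P[:,0]<640)&(P[:,1]>270)&(P[:,1]<430)]; print(rect(Q),np.median(Q,0),Q[:,2].std())
Q=P[(P[:,2]>55)&(P[:,2]<75)&(P[:,0]>310)&(P[:,0]<460)&(P[:,1]>250)&(P[:,1]<430)]; print("done",rect(Q) if len(Q) else 0)
c2=r.capture("scene")
cv2.imwrite("pics/fin.png",np.hstack([cv2.resize(c["frame"][:,:,::-1],(400,300)),cv2.resize(c2["frame"][120:420,200:520,::-1],(320,300))]))
```

```text
41.05 [545.1 352.4 244.8]
[529.  348.8  66.8  51.7  82.6] [531.54681778 348.69657173 118.50559015] 3.0207183919569043
done [386.5 345.4 101.   68.   70.7]
```

View pics/fin.png

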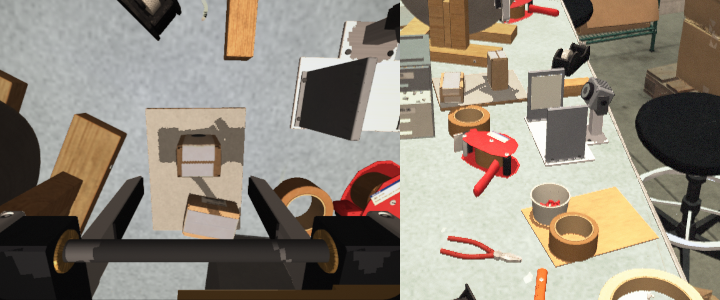

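```bash
python3 -c "
from bench import r
print(r.sign_off())"
```

```text
the job is handed in; nothing more can be done
None
```

I showed the carton's label, underside and seal to the reader in that order, each held over a second, then stood it upright on the board's free half beside the lying carton and handed in at 41 s; one risk is that joint 3 read 0.225 rad early on, just under its listed 0.23 limit, which may count as out of range.

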